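# Load and lock reagent carriers on a sampler deck

## Task

Load the bench sampler: flip its gauge bar down onto the deck, set every reagent carrier standing on the desk in a lane of its own, slotted tab towards the robot, pushed right up against the bar so that its slot lies over the deck's slot, and lock each one with a T-key from the stand: head down through both slots until the collar sits on the tab, then a quarter turn so that the wing stands across the lane. Only when every carrier is gauged and locked, flip the bar back up past upright, so that the sampler's needle arm can pass, and leave the other things on the desk alone.

Things in the scene. Friction and masses are not known exactly. Their poses are not given: they have to be found in the camera images.
- deck: loading deck, fixed, grey, aluminium top plate: z 32..40 mm, x -108..128, y +-130, hollow below. Origin on the desk under the middle lane; x = along the lanes, away from the robot. Three lanes at y +80, 0, -80 mm, 63.6 mm wide between round steel guide rods (16.4 mm thick, tops at z 50, x -96..52) that lead a carrier in. Module behind, x 128..178, 84 mm high; needle arm on its left, 139 high
- gauge_bar (a joint): steel flip stop across the rear of all lanes, hinged about deck y at deck x 104, z 47 mm. 0 = down on the deck, face towards the robot at deck x 52 mm, z 41..60; grows as it swings up and back to its stop at 1.75 rad, just past upright. Stiff hinge (0.14 N m): it stays where it is left; a push on its face along +x does not turn it
- bar_grip (a point): middle of the gauge bar's grip pin: round, 12 mm thick, along deck y, sticking out beyond the deck's right side (free from deck y -130 to -180 mm, then a cap 18 mm thick), 45 mm from the hinge axis. Pinched lightly from above across deck x, it turns between the finger pads, so the tool can lead it round its arc while pointing down
- bar_hinge (a point): point on the gauge bar's hinge axis beside bar_grip (same deck y); fixed. With the bar down bar_grip is 45 mm nearer the robot and 4.5 mm higher than this
- lane_0 (a point): centre of the slot of the left lane (deck x -70 mm), at the plate's top, z 40 mm. The slot, 36 mm along the lane by 14 mm across, goes through the 8 mm plate; 32 mm free below
- lane_1 (a point): centre of the slot of the middle lane (deck x -70 mm), at the plate's top, z 40 mm. The slot, 36 mm along the lane by 14 mm across, goes through the 8 mm plate; 32 mm free below
- lane_2 (a point): centre of the slot of the right lane (deck x -70 mm), at the plate's top, z 40 mm. The slot, 36 mm along the lane by 14 mm across, goes through the 8 mm plate; 32 mm free below
- carrier_0: reagent carrier, 0.28 kg, or absent: grey shoe 150 (x) x 60 x 6 mm; on it a white block (x -4..72, 42 mm wide, z 6..46; grip across the 42 mm at x 34) with two amber vials, fixed, tops at z 77. Origin: centre of the shoe's underside. The +x end meets the bar; the tab at -x has a slot 42 (x) x 18 mm through it at x -47. Home: origin at deck x -23, z 40 mm, x axes alike
- carrier_0_slot (a point): centre of the slot in that carrier's tab, on the tab's top (6 mm over its underside), 122 mm before the end that meets the bar
- carrier_1: reagent carrier, 0.28 kg, or absent: grey shoe 150 (x) x 60 x 6 mm; on it a white block (x -4..72, 42 mm wide, z 6..46; grip across the 42 mm at x 34) with two amber vials, fixed, tops at z 77. Origin: centre of the shoe's underside. The +x end meets the bar; the tab at -x has a slot 42 (x) x 18 mm through it at x -47. Home: origin at deck x -23, z 40 mm, x axes alike
- carrier_1_slot (a point): centre of the slot in that carrier's tab, on the tab's top (6 mm over its underside), 122 mm before the end that meets the bar
- carrier_2: reagent carrier, 0.28 kg, or absent: grey shoe 150 (x) x 60 x 6 mm; on it a white block (x -4..72, 42 mm wide, z 6..46; grip across the 42 mm at x 34) with two amber vials, fixed, tops at z 77. Origin: centre of the shoe's underside. The +x end meets the bar; the tab at -x has a slot 42 (x) x 18 mm through it at x -47. Home: origin at deck x -23, z 40 mm, x axes alike
- carrier_2_slot (a point): centre of the slot in that carrier's tab, on the tab's top (6 mm over its underside), 122 mm before the end that meets the bar
- key_0: T-key, 70 g, 72 mm tall; origin at the centre of the head's underside, z up. Head 30 (x) x 9 (y) x 8 mm; shank 8.4 mm thick; collar 30 mm across, z 25..30; black wing 40 (x, parallel to the head) x 10 (y) mm, z 30..72: grip across its 10 mm. With the collar on a carrier's tab the origin is at z 21 mm, the head 3 mm below the deck plate
- key_1: T-key, 70 g, 72 mm tall; origin at the centre of the head's underside, z up. Head 30 (x) x 9 (y) x 8 mm; shank 8.4 mm thick; collar 30 mm across, z 25..30; black wing 40 (x, parallel to the head) x 10 (y) mm, z 30..72: grip across its 10 mm. With the collar on a carrier's tab the origin is at z 21 mm, the head 3 mm below the deck plate
- key_2: T-key, 70 g, 72 mm tall; origin at the centre of the head's underside, z up. Head 30 (x) x 9 (y) x 8 mm; shank 8.4 mm thick; collar 30 mm across, z 25..30; black wing 40 (x, parallel to the head) x 10 (y) mm, z 30..72: grip across its 10 mm. With the collar on a carrier's tab the origin is at z 21 mm, the head 3 mm below the deck plate
- key_stand: grey stand 172 (x) x 48 x 30 mm, fixed; origin at its underside's centre. The T-keys stand upright in three slots along its x (at -56, 0, +56 mm), collars on its top, wings along the row; they lift straight out (25 mm)
- timer: white laboratory timer, 60 x 66 x 19 mm, on the desk, not part of the job: leave alone
- petri_a: petri dish, 60 mm across, 15 mm high, on the desk, not part of the job: leave alone
- petri_b: petri dish, 60 mm across, 15 mm high, on the desk, not part of the job: leave alone
- flask: glass flask with foil over its mouth, 85 mm across, 202 mm high, on the desk, not part of the job: leave alone
- marker: black and white marker pen, 135 mm long, on the desk, not part of the job: leave alone
- tips: pipette tip box, 90 x 122 x 73 mm, on the desk, not part of the job: leave alone

How it is judged:
On the way, in this order (a step that is already met when the one before it is completed fails the run):
1. the gauge bar is flipped down onto the deck (value of joint gauge_bar below 0.06 rad), for 0.2 s.
2. with the bar still down, every carrier sits in a lane against it and is locked by a T-key turned crosswise (value of joint gauge_bar below 0.1 rad and (horizontal distance between carrier_0_slot and lane_0 below 0.005 m or horizontal distance between carrier_0_slot and lane_1 below 0.005 m or horizontal distance between carrier_0_slot and lane_2 below 0.005 m) and x of carrier_0_slot in the frame of deck between -0.073 and -0.0675 m and z of each of carrier_0, carrier_1, carrier_2 in the frame of deck below 0.043 m and angle between each of carrier_0, carrier_1, carrier_2's own z axis and vertical below 0.035 rad and ((horizontal distance between key_0 and carrier_0_slot below 0.01 m and z of key_0 in the frame of deck below 0.0245 m and angle between key_0's own z axis and vertical below 0.2 rad and angle between the x axis of key_0 and the y axis of deck, either way round below 0.35 rad) or (horizontal distance between key_1 and carrier_0_slot below 0.01 m and z of key_1 in the frame of deck below 0.0245 m and angle between key_1's own z axis and vertical below 0.2 rad and angle between the x axis of key_1 and the y axis of deck, either way round below 0.35 rad) or (horizontal distance between key_2 and carrier_0_slot below 0.01 m and z of key_2 in the frame of deck below 0.0245 m and angle between key_2's own z axis and vertical below 0.2 rad and angle between the x axis of key_2 and the y axis of deck, either way round below 0.35 rad)) and (horizontal distance between carrier_1_slot and lane_0 below 0.005 m or horizontal distance between carrier_1_slot and lane_1 below 0.005 m or horizontal distance between carrier_1_slot and lane_2 below 0.005 m) and x of carrier_1_slot in the frame of deck between -0.073 and -0.0675 m and ((horizontal distance between key_0 and carrier_1_slot below 0.01 m and z of key_0 in the frame of deck below 0.0245 m and angle between key_0's own z axis and vertical below 0.2 rad and angle between the x axis of key_0 and the y axis of deck, either way round below 0.35 rad) or (horizontal distance between key_1 and carrier_1_slot below 0.01 m and z of key_1 in the frame of deck below 0.0245 m and angle between key_1's own z axis and vertical below 0.2 rad and angle between the x axis of key_1 and the y axis of deck, either way round below 0.35 rad) or (horizontal distance between key_2 and carrier_1_slot below 0.01 m and z of key_2 in the frame of deck below 0.0245 m and angle between key_2's own z axis and vertical below 0.2 rad and angle between the x axis of key_2 and the y axis of deck, either way round below 0.35 rad)) and (horizontal distance between carrier_2_slot and lane_0 below 0.005 m or horizontal distance between carrier_2_slot and lane_1 below 0.005 m or horizontal distance between carrier_2_slot and lane_2 below 0.005 m) and x of carrier_2_slot in the frame of deck between -0.073 and -0.0675 m and ((horizontal distance between key_0 and carrier_2_slot below 0.01 m and z of key_0 in the frame of deck below 0.0245 m and angle between key_0's own z axis and vertical below 0.2 rad and angle between the x axis of key_0 and the y axis of deck, either way round below 0.35 rad) or (horizontal distance between key_1 and carrier_2_slot below 0.01 m and z of key_1 in the frame of deck below 0.0245 m and angle between key_1's own z axis and vertical below 0.2 rad and angle between the x axis of key_1 and the y axis of deck, either way round below 0.35 rad) or (horizontal distance between key_2 and carrier_2_slot below 0.01 m and z of key_2 in the frame of deck below 0.0245 m and angle between key_2's own z axis and vertical below 0.2 rad and angle between the x axis of key_2 and the y axis of deck, either way round below 0.35 rad))), for 0.3 s.
At the end, for the whole second after the job is handed in: Bar up (over 1.4 rad). Each carrier flat in a lane, slot within 5 mm of the lane's and at deck x -73 to -67.5 mm (-70 when touching the bar), locked by a T-key: origin under 24.5 mm high, within 10 mm of the slot, tilt under 0.2, wing across the lane within 0.35 rad. All at rest (value of joint gauge_bar above 1.4 rad and (horizontal distance between carrier_0_slot and lane_0 below 0.005 m or horizontal distance between carrier_0_slot and lane_1 below 0.005 m or horizontal distance between carrier_0_slot and lane_2 below 0.005 m) and x of carrier_0_slot in the frame of deck between -0.073 and -0.0675 m and z of each of carrier_0, carrier_1, carrier_2 in the frame of deck below 0.043 m and angle between each of carrier_0, carrier_1, carrier_2's own z axis and vertical below 0.035 rad and ((horizontal distance between key_0 and carrier_0_slot below 0.01 m and z of key_0 in the frame of deck below 0.0245 m and angle between key_0's own z axis and vertical below 0.2 rad and angle between the x axis of key_0 and the y axis of deck, either way round below 0.35 rad) or (horizontal distance between key_1 and carrier_0_slot below 0.01 m and z of key_1 in the frame of deck below 0.0245 m and angle between key_1's own z axis and vertical below 0.2 rad and angle between the x axis of key_1 and the y axis of deck, either way round below 0.35 rad) or (horizontal distance between key_2 and carrier_0_slot below 0.01 m and z of key_2 in the frame of deck below 0.0245 m and angle between key_2's own z axis and vertical below 0.2 rad and angle between the x axis of key_2 and the y axis of deck, either way round below 0.35 rad)) and (horizontal distance between carrier_1_slot and lane_0 below 0.005 m or horizontal distance between carrier_1_slot and lane_1 below 0.005 m or horizontal distance between carrier_1_slot and lane_2 below 0.005 m) and x of carrier_1_slot in the frame of deck between -0.073 and -0.0675 m and ((horizontal distance between key_0 and carrier_1_slot below 0.01 m and z of key_0 in the frame of deck below 0.0245 m and angle between key_0's own z axis and vertical below 0.2 rad and angle between the x axis of key_0 and the y axis of deck, either way round below 0.35 rad) or (horizontal distance between key_1 and carrier_1_slot below 0.01 m and z of key_1 in the frame of deck below 0.0245 m and angle between key_1's own z axis and vertical below 0.2 rad and angle between the x axis of key_1 and the y axis of deck, either way round below 0.35 rad) or (horizontal distance between key_2 and carrier_1_slot below 0.01 m and z of key_2 in the frame of deck below 0.0245 m and angle between key_2's own z axis and vertical below 0.2 rad and angle between the x axis of key_2 and the y axis of deck, either way round below 0.35 rad)) and (horizontal distance between carrier_2_slot and lane_0 below 0.005 m or horizontal distance between carrier_2_slot and lane_1 below 0.005 m or horizontal distance between carrier_2_slot and lane_2 below 0.005 m) and x of carrier_2_slot in the frame of deck between -0.073 and -0.0675 m and ((horizontal distance between key_0 and carrier_2_slot below 0.01 m and z of key_0 in the frame of deck below 0.0245 m and angle between key_0's own z axis and vertical below 0.2 rad and angle between the x axis of key_0 and the y axis of deck, either way round below 0.35 rad) or (horizontal distance between key_1 and carrier_2_slot below 0.01 m and z of key_1 in the frame of deck below 0.0245 m and angle between key_1's own z axis and vertical below 0.2 rad and angle between the x axis of key_1 and the y axis of deck, either way round below 0.35 rad) or (horizontal distance between key_2 and carrier_2_slot below 0.01 m and z of key_2 in the frame of deck below 0.0245 m and angle between key_2's own z axis and vertical below 0.2 rad and angle between the x axis of key_2 and the y axis of deck, either way round below 0.35 rad)) and linear speed of each of carrier_0, carrier_1, carrier_2, key_0, key_1, key_2 below 0.02 m/s).
It fails at once if a thing that is not part of the job is pushed more than 4 cm (distance of any of timer, petri_a, petri_b, flask, marker, tips from where it was at the start of the episode above 0.04 m).
Of carrier_0, carrier_1, carrier_2 only 2 to 3 are there at a start; the rules pass over those that are not, and their reading is None.
At some moment in a run one of carrier_0, carrier_1, carrier_2 may be knocked a few centimetres aside while the robot is not near it.
It also fails if it takes over 210 s, if anything falls off the work surface, if the arm or the gripper's body presses on something with over 40 N, if the wrist force passes 120 N, or if a joint passes its speed limit or range.

## Robot

A 6-joint arm with a two-finger parallel gripper is mounted at the origin on a cart in front of the work surface, level with it; the furniture and walls round the work are solid. World frame = base frame: x ahead of the robot, y to its left, z up, the work surface at z = 0. Lengths are in m, angles in rad, forces in N, time in s.
With the tool pointing down it reaches from about 0.35 to 0.875 m from the base axis. Payload 4.2 kg.
Tool frame: the origin (TCP) lies on the mounting face of the last link; the fingertips stand 182 mm ahead of it and the grasp point (between the pads) lies 164 mm ahead of it; z points along the fingers, y is the line along which they close (so a half turn about z gives the same grasp; the last joint's range is limited). The gripper opens to 87 mm and grips with 3 to 60 N. Pads are 19 mm wide; open, the fingers measure 117 mm over their backs; the gripper's body (75 mm by 190 mm) begins 51 mm behind the grasp point.
Start: joints at [1.508, 0.385, 0.008, 0, -1.194, -0.259], TCP at [0.198, 0.593, 0.405] pointing down, gripper open.
Joint ranges: [-3.14, 3.14], [-1.21, 2.06], [-1.07, 1.41], [-3.16, 2.05], [-2.99, -0.16], [-3.1, 3.1]. Speed limits (rad/s): [2.79, 2.79, 3.14, 3.14, 3.14, 3.14].

## Interface

Orientations are given as a unit quaternion [x, y, z, w].
In Python, from station import ctrl gives the robot as it stands.
- The arm moves only by the tool play_rows, never from a script. Its argument "moves" is a list of rows, each a list of 3 entries, a list of its own where there are three numbers: the finger opening in cm, from 0 to 8.7, then the shift along the tool's x, y, z in cm, then the turn, a rotation vector about the tool's x, y, z in rad. A call has 1 to 10 rows; each row shifts and turns the commanded pose from where the row before left it, along the tool's axes as they then stand; what a row does not reach is not made up. A row lasts 1/12 s, in which the tool goes at most 41.7 mm and 7.16 degrees, less where a joint would pass 70% of its speed; a pose out of reach is approached as far as the arm can. A call is refused whole if a number of a shift passes 4.17 or a number of a turn 0.125, either way. A call with a gripper value outside its range is refused whole. The fingers move at their own pace and stop on an object; "squeeze" is the grip in N (left out, the last holds). Time passes only in rows, so rows that do not move let the fingers close. It gives the time, the measured TCP pose, the force, the opening and the grip force at its end, in the units of the state.
- ctrl.get_state(): the state, without advancing time (a new reading comes with each control period).
- ctrl.grab_frame(name): name is "side" or "top"; returns the picture (384x512x3 uint8, red, green, blue); there is no depth.
- ctrl.camera_info(name): a dict with "intrinsics" (3x3 intrinsics, pixels), "k1" (the pictures are not rectified: a ray, as slopes to the right and down, at radius r is drawn at 1 + k1 r^2 times it, then the intrinsics apply), "world_from_camera" (4x4, takes a point from camera to world coordinates). Camera axes: x right, y down, z forward; pixel columns grow to the right and rows downward; lengths in m; the calibration is good to about 2 mm. A picture is of the moment at which its call begins. camera_info takes no time and is no camera call.
- ctrl.finish_job(): hands the job in; it is judged then, once.
Trained networks look in the newest picture that a camera, given by its name, has taken for a name from the list of things; names that differ only in an ending like _2 or _b are one class to them, and where a whole thing is asked for, a point or a joint stands for the part that bears it (a point fixed in the world has none). Each returns a list of dicts, best first, with "confidence" (0 to 1); they miss things now and then, are a little off and sometimes report something else, mostly with a low value. They report only what shows in the picture. A call takes as long as a camera call.
- ctrl.regions_of(name, camera): "region" (384x512 bool, what is visible of it).
- ctrl.tip_of(name, camera): "centre" ([x, y, z] in m, in the coordinates of the camera as it stood for that picture, good to about 4 mm: a listed point, or the origin of a listed thing).
The state is a dict: "t": time; "joint_positions": joint angles; "qvel": joint speeds; "joint_torque": joint torques, N m; "ee_pos": TCP position; "ee_rot": TCP orientation; "force": force on the tool from outside, world axes, zero at the start; "wrist_torque": the same for the moment, N m; "gripper_width": opening from 0.0 (shut) to 1.0 (fully open); "grasp_force": force on a finger pad.
Only numpy, scipy, OpenCV 4.12 (cv2) and the standard library are available. Lean on these libraries where they do the work, as an engineer would, in place of code of your own. Each camera call takes 0.05 s, during which the arm holds its last target. There are 200 camera calls.

## Working session

There is one attempt and no reset: what is moved stays moved. The work goes in short steps, Python scripts to look and compute and a tool call to move; the robot and the scene stay as the last step left them, time stands still between calls to the robot, and variables do not carry over. Pictures are saved under pics/ and viewed, at most 14 in all, crops included, and the job is handed in when it is done.

Besides the shell and the picture viewer there is one more tool, called after "Emit:" as name(argument=value, ...) on one line, values as JSON. play_rows: Moves the arm, as the interface text tells. Its arguments: {"type":"object","properties":{"moves":{"type":"array"},"squeeze":{"type":"number"}},"required":["moves"]}

```bash
mkdir -p pics; ls; cat > h.py <<'E'
import numpy as np, cv2
from station import ctrl
from scipy.spatial.transform import Rotation as R
def snap(cam, f):
    im=ctrl.grab_frame(cam); cv2.imwrite('pics/'+f, cv2.cvtColor(im,cv2.COLOR_RGB2BGR)); return im
def find(name,cam,n=4,minc=0.3):
    T=np.array(ctrl.camera_info(cam)['world_from_camera'])
    return [(round(float(d['confidence']),2),(T[:3,:3]@np.array(d['centre'])+T[:3,3]).round(4)) for d in ctrl.tip_of(name,cam) if d['confidence']>=minc][:n]
def proj(p,cam):
    i=ctrl.camera_info(cam);T=np.linalg.inv(i['world_from_camera']);c=T[:3,:3]@np.array(p)+T[:3,3]
    s=c[:2]/c[2];s=s*(1+i['k1']*(s@s));K=np.array(i['intrinsics']);return (K@[s[0],s[1],1])[:2]
def ray(uv,cam):
    i=ctrl.camera_info(cam);T=np.array(i['world_from_camera']);K=np.array(i['intrinsics'])
    d=(np.linalg.inv(K)@[uv[0],uv[1],1])[:2];s=d.copy()
    for _ in range(20): s=d/(1+i['k1']*(s@s))
    return T[:3,3],T[:3,:3]@np.array([s[0],s[1],1])
def onz(uv,cam,z):
    o,d=ray(uv,cam);return o+d*(z-o[2])/d[2]
def tri(uv1,c1,uv2,c2):
    o1,d1=ray(uv1,c1);o2,d2=ray(uv2,c2)
    s=np.linalg.lstsq(np.c_[d1,-d2],o2-o1,rcond=None)[0]
    a=o1+d1*s[0];b=o2+d2*s[1];return (a+b)/2,np.linalg.norm(a-b)
E
python3 - <<'E'
from h import *
snap('side','s0.png');snap('top','t0.png')
for c in('side','top'):
    i=ctrl.camera_info(c);print(c,i['intrinsics'],i['k1'],np.round(i['world_from_camera'],3).tolist())
    for n in['deck','bar_grip','bar_hinge','lane_0','carrier_0','carrier_0_slot','key_0','key_stand','gauge_bar']:
        try:print(n,find(n,c,5,0.2))
        except Exception as e:print(n,e)
s=ctrl.get_state();print({k:np.round(v,3) for k,v in s.items()})
E
```

```text
pics
side [[464.14243173   0.         258.31370118]
 [  0.         464.14243173 188.18763891]
 [  0.           0.           1.        ]] -0.08924676184136246 [[0.86, -0.226, 0.457, -0.261], [-0.509, -0.42, 0.751, -1.196], [0.022, -0.879, -0.476, 0.872], [0.0, 0.0, 0.0, 1.0]]
deck [(0.83, array([ 0.5262, -0.094 ,  0.0032]))]
bar_grip [(0.93, array([ 0.6273, -0.2644,  0.0975])), (0.74, array([ 0.5569, -0.3914,  0.0077])), (0.39, array([0.3606, 0.4569, 0.0034]))]
bar_hinge [(0.58, array([0.4697, 0.1586, 0.0041]))]
lane_0 [(0.86, array([ 0.4548, -0.0876,  0.0399])), (0.85, array([ 0.4633, -0.0095,  0.0384])), (0.71, array([ 0.4532, -0.1676,  0.0387]))]
carrier_0 [(0.9, array([ 0.4973,  0.4011, -0.0042])), (0.9, array([0.5218, 0.2741, 0.0032])), (0.83, array([ 0.5236,  0.1615, -0.    ])), (0.51, array([0.4717, 0.2586, 0.0052]))]
carrier_0_slot [(0.62, array([0.451 , 0.3955, 0.0053])), (0.51, array([0.5169, 0.2724, 0.0013]))]
key_0 [(0.76, array([ 0.4454, -0.3855,  0.0032])), (0.54, array([ 0.5533, -0.3913,  0.006 ])), (0.39, array([0.4678, 0.26  , 0.0056]))]
key_stand [(0.91, array([ 0.50
[... 1221 characters left out ...]
874,  0.0024]))]
gauge_bar it knows: bar_grip, bar_hinge, carrier, carrier_0_slot, carrier_1_slot, carrier_2_slot, deck, flask, key, key_stand, lane, marker, petri, timer, tips
{'t': np.float64(0.9), 'joint_positions': array([ 1.508,  0.385,  0.008,  0.   , -1.194, -0.259]), 'qvel': array([-0.001,  0.002, -0.001,  0.001, -0.   ,  0.001]), 'joint_torque': array([-0.0000e+00, -3.9046e+01,  1.8762e+01,  4.2240e+00,  1.5000e-02,
       -0.0000e+00]), 'ee_pos': array([0.198, 0.593, 0.405]), 'ee_rot': array([ 0.987, -0.16 ,  0.   ,  0.   ]), 'force': array([ 0.255,  0.332, -0.708]), 'wrist_torque': array([-0.046, -0.014,  0.004]), 'grasp_force': np.float64(0.0), 'gripper_width': np.float64(1.002)}
```

View pics/s0.png

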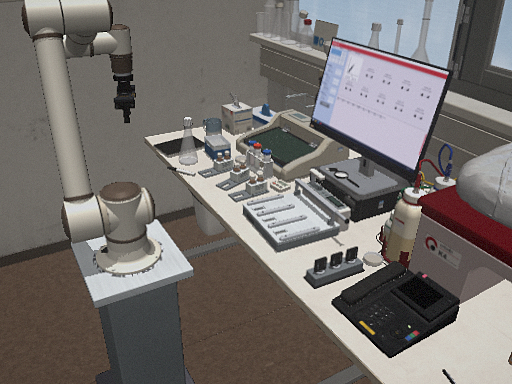

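View pics/t0.png

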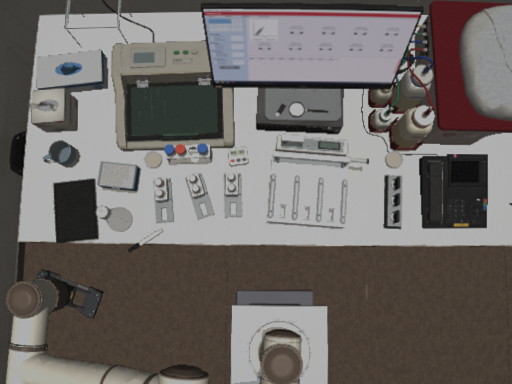

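The side view shows the deck around (290,215), three carriers left of it (215,170 / 235,182 / 255,190) and the key stand at (335,268). In the top view the deck is around (308,200), with the bar up at (310,158), its pin near (360,162), carriers at (163,200), (200,195) and (232,195), and the stand at (394,203). I'll zoom in next.

```bash
python3 - <<'E'
import cv2
t=cv2.imread('pics/t0.png');s=cv2.imread('pics/s0.png')
cv2.imwrite('pics/t0deck.png',cv2.resize(t[130:230,262:412],None,fx=5.3,fy=5.3,interpolation=cv2.INTER_CUBIC))
cv2.imwrite('pics/t0car.png',cv2.resize(t[145:225,145:250],None,fx=7,fy=7,interpolation=cv2.INTER_CUBIC))
E
```

```text
(no output)
```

View pics/t0deck.png

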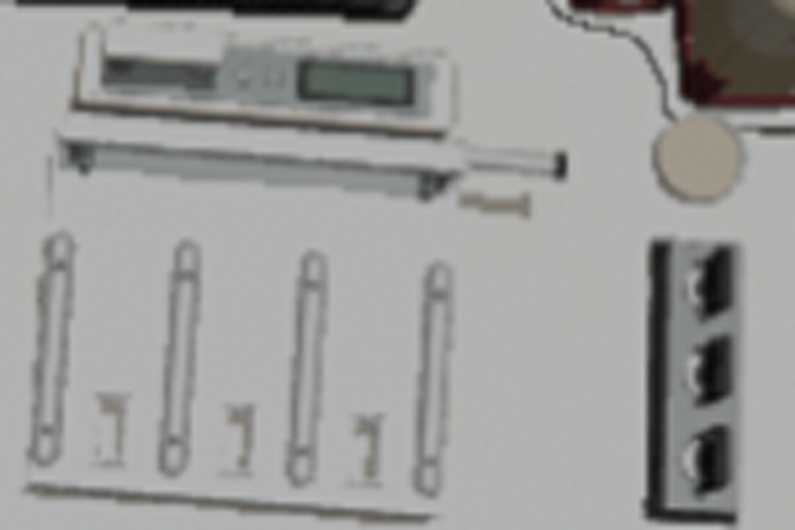

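View pics/t0car.png

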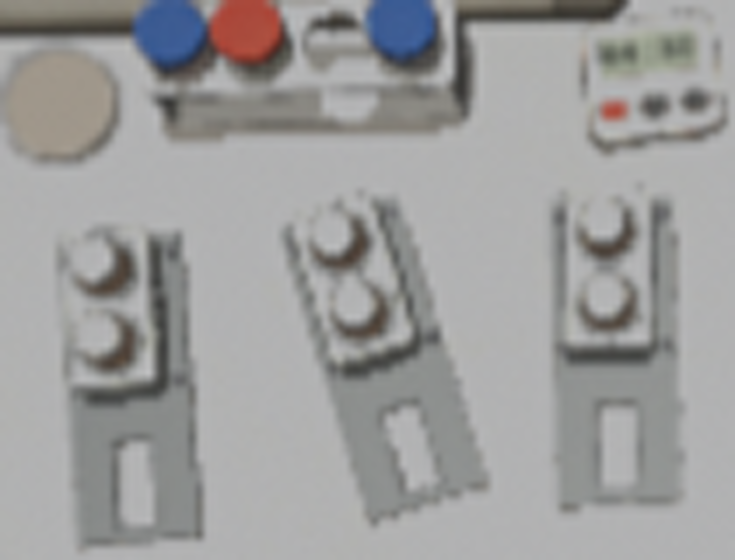

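The top crop shows the deck rods, front ends at y≈462–492 and back ends at y≈236–264. The slots are at (111,430), (240,440) and (368,450), the pin cap at (561,163) and the key wings at x≈715. The carrier slots are at crop (136,483), (411,447) and (618,446). All three tabs already face the robot, and the middle one is turned about 15°.

```bash
python3 - <<'E'
import cv2
s=cv2.imread('pics/s0.png')
cv2.imwrite('pics/s0c.png',cv2.resize(s[143:290,190:375],None,fx=4,fy=4,interpolation=cv2.INTER_CUBIC))
from h import *
from scipy.optimize import least_squares
# deck fit, top
P=[];U=[]
f=[(46,462),(174,470),(300,482),(428,492)];b=[(60,236),(187,244),(314,254),(438,264)]
for k,y in enumerate([.12,.04,-.04,-.12]):
    P.append([-.096,y,.045]);U.append(f[k]);P.append([.052,y,.045]);U.append(b[k])
for k,uv in enumerate([(111,430),(240,440),(368,450)]): P.append([-.07,.08-.08*k,.04]);U.append(uv)
P=np.array(P);U=np.array(U)/5.3+[262,130]
def w(p,P): 
    c,s=np.cos(p[2]),np.sin(p[2]);return np.c_[p[0]+c*P[:,0]-s*P[:,1],p[1]+s*P[:,0]+c*P[:,1],P[:,2]]
fun=lambda p:(np.array([proj(q,'top') for q in w(p,P)])-U).ravel()
r=least_squares(fun,[.52,-.09,0]);print('deck',r.x.round(4),fun(r.x).reshape(-1,2).round(1).tolist())
# carriers: shoe corners (tab end) and slot corners z6 ; block top corners z46
pts=np.array([[-.075,.03,.006],[-.075,-.03,.006],[-.068,.009,.006],[-.068,-.009,.006],[-.026,.009,.006],[-.026,-.009,.006],[-.004,.021,.046],[-.004,-.021,.046]])
C=[[(80,548),(200,537),(122,527),(154,524),(117,440),(151,437),(72,385),(158,390)],
   [(375,522),(487,487),(408,492),(438,480),(387,412),(415,402),(335,365),(412,338)],
   [(561,507),(680,500),(600,487),(635,487),(600,402),(637,402),(562,348),(652,348)]]
for c,g in zip(C,[[.5,.4,0],[.52,.274,.3],[.52,.162,0]]):
    U2=np.array(c)/7+[145,145]
    fn=lambda p:(np.array([proj(q,'top') for q in w(p,pts)])-U2).ravel()
    r=least_squares(fn,g,loss='soft_l1');print('car',r.x.round(4),fn(r.x).reshape(-1,2).round(1).tolist())
print('pincap',onz(np.array([561,163])/5.3+[262,130],'top',.09), 'keys z.102',[onz(np.array(q)/5.3+[262,130],'top',.102).round(4) for q in [(716,283),(716,374),(716,462)]])
for n,z in [((655,242),.03),((650,515),.03)]: print(onz(np.array(n)/5.3+[262,130],'top',z))
E
```

```text
deck [ 0.5257 -0.0922 -0.0666] [[-0.3, 0.7], [0.2, -0.7], [-0.3, 1.0], [0.1, -0.4], [0.2, 0.5], [0.1, -0.6], [0.2, 0.4], [0.5, -0.7], [-0.0, -0.0], [-0.3, -0.1], [-0.4, -0.2]]
car [0.4982 0.3972 0.083 ] [[-0.3, -0.4], [0.0, -0.1], [-0.3, 0.1], [0.4, 0.2], [-0.2, 0.3], [0.2, 0.3], [-0.0, 0.5], [0.2, -1.2]]
car [0.5147 0.2744 0.3308] [[-0.7, -0.1], [0.2, -0.7], [-0.1, 0.3], [0.7, 0.3], [-0.8, 0.0], [0.2, -0.2], [-0.3, 0.2], [0.7, 0.1]]
car [0.5189 0.162  0.0535] [[-0.5, -0.2], [0.2, 0.0], [0.1, 0.4], [0.4, 0.1], [-0.4, 0.2], [-0.4, -0.0], [0.4, -0.0], [0.2, -0.6]]
pincap [ 0.62334204 -0.28387279  0.09      ] keys z.102 [array([ 0.5469, -0.3749,  0.102 ]), array([ 0.4909, -0.373 ,  0.102 ]), array([ 0.4373, -0.3713,  0.102 ])]
[ 0.58527021 -0.35607946  0.03      ]
[ 0.41065836 -0.34783179  0.03      ]
```

View pics/s0c.png

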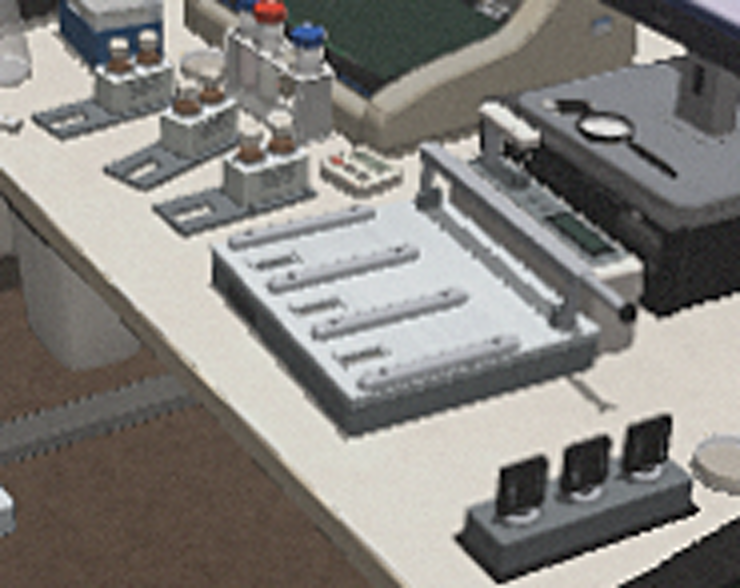

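The side crop confirms the layout, with the bar upright, its pin cap at (627,312) and the key wings at (522,485), (586,465) and (650,445). Next is a joint fit of the poses from both cameras.

```bash
cat > fit.py <<'E'
from h import *
from scipy.optimize import least_squares
def w(p,P):
    P=np.asarray(P,float);c,s=np.cos(p[2]),np.sin(p[2]);return np.c_[p[0]+c*P[:,0]-s*P[:,1],p[1]+s*P[:,0]+c*P[:,1],P[:,2]]
def fit(obs,g):  # obs: list of (cam, pts, pix)
    def fn(p): return np.concatenate([(np.array([proj(q,c) for q in w(p,P)])-U).ravel() for c,P,U in obs])
    r=least_squares(fn,g,loss='soft_l1');return r.x,fn(r.x).reshape(-1,2).round(1).tolist()
E
python3 - <<'E'
from fit import *
T=lambda a:np.array(a)/5.3+[262,130]
S=lambda a:np.array(a)/4+[190,143]
Y=[.12,.04,-.04,-.12]
P=[[-.096,y,.045] for y in Y]+[[.052,y,.045] for y in Y]+[[-.07,y,.04] for y in(.08,0,-.08)]
t=T([(46,462),(174,470),(300,482),(428,492),(60,236),(187,244),(314,254),(438,264),(111,430),(240,440),(368,450)])
P2=P+[[-.108,.13,.04],[-.108,-.13,.04],[.128,-.13,.04]]
s=S([(231,243),(272,285),(316,332),(361,383),(374,211),(417,250),(465,295),(517,342),(275,262),(317,305),(362,355),(214,248),(351,410),(600,325)])
for o in([('top',P,t)],[('side',P2,s)],[('top',P,t),('side',P2,s)]): d,res=fit(o,[.52,-.09,0]);print('deck',d.round(4))
print(res)
up=[.116,-.185,.090]
print('pin cap',*[proj(w(d,[up])[0],c).round(1) for c in('top','side')],T((561,163)),S((627,312)))
print(tri(T((561,163)),'top',S((627,312)),'side'))
K=[[-.056,0,.102],[0,0,.102],[.056,0,.102]]
St=[[-.086,.024,.03],[-.086,-.024,.03],[.086,.024,.03],[.086,-.024,.03]]
ot=('top',St+K,T([(663,515),(737,518),(668,242),(738,240),(727,465),(727,376),(728,285)]))
os=('side',[St[0],St[1],St[3]]+K,S([(468,513),(510,550),(692,490),(522,463),(586,440),(650,420)]))
for o in([ot],[os],[ot,os]): k,res=fit(o,[.5,-.38,0]);print('stand',k.round(4))
print(res)
for n in['lane_1','bar_hinge','bar_grip','key_0','key_1','key_stand']:
  pass
E
```

```text
deck [ 0.5256 -0.0921 -0.0657]
deck [ 0.5263 -0.0976 -0.0721]
deck [ 0.5267 -0.094  -0.0681]
[[0.2, 0.3], [0.3, 0.7], [0.7, 0.2], [0.7, 0.1], [0.8, -1.0], [0.7, -0.8], [0.6, -0.9], [1.1, -0.9], [0.5, -0.4], [0.3, -0.4], [0.2, -0.5], [-1.2, -0.5], [-1.3, -0.2], [-1.3, -0.2], [-0.7, -0.3], [-0.4, -1.0], [0.0, -0.7], [0.1, -1.0], [0.0, -1.0], [-0.5, -0.3], [-0.3, 0.1], [0.1, -0.3], [-1.2, -1.1], [-0.1, -3.1], [-0.0, 0.7]]
pin cap [368.6 158.8] [348.7 221.1] [367.8490566  160.75471698] [346.75 221.  ]
(array([ 0.62342012, -0.28387012,  0.09083618]), np.float64(0.0005999170229279259))
stand [ 0.4944 -0.3819 -0.0398]Traceback (most recent call last):
  File "<stdin>", line 18, in <module>
  File "fit.py", line 7, in fit
    r=least_squares(fn,g,loss='soft_l1');return r.x,fn(r.x).reshape(-1,2).round(1).tolist()
    return func(*args, **kwargs)
    result = trf(vector_fun.fun, vector_fun.jac, x0, f0, J0, lb, ub, ftol, xtol,
                 gtol, max_nfev, x_scale, loss_function, tr_solver,
                 tr_options.copy(), verbose, callback=callback_wrapped)
    return trf_no_bounds(
    
[... 867 characters left out ...]
                ^^^^^^^
    f = np.atleast_1d(self.fun(x, *self.args, **self.kwargs))
                      ~~~~~~~~^^^^^^^^^^^^^^^^^^^^^^^^^^^^^^
    return np.atleast_1d(self.fun(x))
                         ~~~~~~~~^^^
    return self.f(x, *self.args, **self.kwargs)
           ~~~~~~^^^^^^^^^^^^^^^^^^^^^^^^^^^^^^
  File "fit.py", line 6, in fn
    def fn(p): return np.concatenate([(np.array([proj(q,c) for q in w(p,P)])-U).ravel() for c,P,U in obs])
                                                 ~~~~^^^^^
  File "h.py", line 10, in proj
    i=ctrl.camera_info(cam);T=np.linalg.inv(i['world_from_camera']);c=T[:3,:3]@np.array(p)+T[:3,3]
ValueError: time passes only in moves, steps and waits
```

```bash
python3 - <<'E'
import re
s=open('h.py').read()
s=s.replace("def snap","import functools\n@functools.lru_cache(None)\ndef CI(cam): return ctrl.camera_info(cam)\ndef snap",1).replace("i=ctrl.camera_info(cam)","i=CI(cam)").replace("T=np.array(ctrl.camera_info(cam)","T=np.array(CI(cam)")
open('h.py','w').write(s)
E
python3 - <<'E'
from fit import *
T=lambda a:np.array(a)/5.3+[262,130]
S=lambda a:np.array(a)/4+[190,143]
K=[[-.056,0,.102],[0,0,.102],[.056,0,.102]]
St=[[-.086,.024,.03],[-.086,-.024,.03],[.086,.024,.03],[.086,-.024,.03]]
ot=('top',St+K,T([(663,515),(737,518),(668,242),(738,240),(727,465),(727,376),(728,285)]))
os=('side',[St[0],St[1],St[3]]+K,S([(468,513),(510,550),(692,490),(522,463),(586,440),(650,420)]))
for o in([ot],[os],[ot,os]): k,res=fit(o,[.5,-.38,0]);print('stand',k.round(4))
print(res)
pts=[[-.075,.03,.006],[-.075,-.03,.006],[-.068,.009,.006],[-.068,-.009,.006],[-.026,.009,.006],[-.026,-.009,.006],[-.004,.021,.046],[-.004,-.021,.046]]
C=[[(80,548),(200,537),(122,527),(154,524),(117,440),(151,437),(72,385),(158,390)],
   [(375,522),(487,487),(408,492),(438,480),(387,412),(415,402),(335,365),(412,338)],
   [(561,507),(680,500),(600,487),(635,487),(600,402),(637,402),(562,348),(652,348)]]
ps=[[-.075,.03,.006],[-.075,-.03,.006],[-.004,.021,.046],[-.004,-.021,.046],[.072,-.021,.046],[.053,0,.077],[.015,0,.077]]
D=[[(34,119),(62,137),(97,80),(113,91),(172,77),(148,33),(119,41)],[(105,167),(147,186),(162,116),(190,128),(235,102),(212,78),(187,88)],[(155,208),(183,233),(228,157),(252,166),(311,156),(281,114),(249,123)]]
for c,d,g in zip(C,D,[[.5,.4,0],[.52,.274,.3],[.52,.162,0]]):
    a=('top',pts,np.array(c)/7+[145,145]);b=('side',ps,S(d))
    print('car',*[fit(o,g)[0].round(4) for o in([a],[b],[a,b])],fit([b],g)[1])
E
```

```text
stand [ 0.4944 -0.3819 -0.0398]
stand [ 0.4866 -0.4047 -0.0073]
stand [ 0.4964 -0.3874 -0.0246]
[[1.5, -0.1], [1.7, -0.2], [0.3, 0.7], [1.1, 1.5], [2.4, -1.5], [2.3, -2.0], [1.9, -2.0], [-2.1, -0.7], [-3.0, -0.5], [-1.3, -3.1], [-0.1, -6.9], [-0.1, -6.6], [-0.8, -6.9]]
car [0.4982 0.3972 0.083 ] [0.4944 0.3824 0.1092] [0.4987 0.3957 0.0715] [[-0.7, 0.1], [-0.2, 1.1], [-1.0, -2.2], [0.5, -1.4], [1.0, -2.3], [0.4, 1.3], [-0.0, 1.4]]
car [0.5147 0.2744 0.3308] [0.5127 0.2627 0.3344] [0.5155 0.272  0.3072] [[-0.5, 1.1], [0.0, 1.3], [-0.8, -0.5], [-0.0, -0.3], [1.4, 0.0], [0.2, -1.0], [0.1, -0.5]]
car [0.5189 0.162  0.0535] [0.5216 0.1572 0.0803] [0.52   0.1605 0.0415] [[-0.2, -0.6], [1.3, -0.2], [-1.6, -0.9], [-1.4, 1.2], [0.1, -1.4], [0.6, 1.1], [0.5, 1.2]]
```

```bash
cat > go.py <<'E'
# go.py x y z(grasp) psi : shift in tool axes AFTER the turn, cm, and number of rows
import sys; from h import *
x,y,z,psi=map(float,sys.argv[1:5]); s=ctrl.get_state()
Rm=R.from_quat(s['ee_rot']); tip=np.array(s['ee_pos'])+Rm.as_matrix()@[0,0,.164]
a=Rm.as_matrix()[:,0]; cur=np.arctan2(a[1],a[0])
Rt=(R.from_euler('z',psi)*R.from_matrix(np.diag([1,-1,-1]))).as_matrix()
goal=np.array([x,y,z]); rv=(Rm.inv()*R.from_matrix(Rt)).as_rotvec()
d=Rt.T@(goal-np.array([0,0,0])+Rt@[0,0,-.164]-np.array(s['ee_pos']))*100
print('t',round(float(s['t']),2),'grasp pt',tip.round(4),'psi',round(cur,4),'q',np.round(s['joint_positions'],2),'F',np.round(s['force'],1),'w',round(float(s['gripper_width'])*8.7,2),'gf',round(float(s['grasp_force']),1))
print('turn',rv.round(4),'then shift cm',d.round(2),'norm',np.linalg.norm(d).round(2))
E
python3 go.py .626 -.259 .24 -1.639
python3 - <<'E'
from fit import *
T=lambda a:np.array(a)/5.3+[262,130]
S=lambda a:np.array(a)/4+[190,143]
K=[[-.056,0,.077],[0,0,.077],[.056,0,.077]]
St=[[-.086,.024,.03],[-.086,-.024,.03],[.086,.024,.03],[.086,-.024,.03]]
ot=('top',St+K,T([(663,515),(737,518),(668,242),(738,240),(727,465),(727,376),(728,285)]))
os=('side',[St[0],St[1],St[3]]+K,S([(468,513),(510,550),(692,490),(522,463),(586,440),(650,420)]))
for o in([ot],[os],[ot,os]): k,res=fit(o,[.5,-.38,0]);print('stand',k.round(4))
print(res)
E
```

```text
t 0.9 grasp pt [0.1976 0.5929 0.2407] psi -0.3217 q [ 1.51  0.38  0.01  0.   -1.19 -0.26] F [ 0.3  0.3 -0.7] w 8.72 gf 0.0
turn [-0.     -0.      1.3173] then shift cm [ 8.207e+01 -4.854e+01  7.000e-02] norm 95.36
stand [ 0.4956 -0.385  -0.0417]
stand [ 0.4999 -0.3907 -0.017 ]
stand [ 0.4983 -0.388  -0.0247]
[[1.7, -0.7], [1.9, -0.8], [0.5, 0.1], [1.2, 1.0], [0.5, -1.4], [0.3, -1.6], [-0.0, -1.3], [-1.4, -0.8], [-2.3, -0.6], [-0.7, -3.2], [-0.2, 0.1], [-0.4, 0.4], [-1.2, 0.0]]
```

Emit:
play_rows(moves=[[5, [0, 0, 0], [0, 0, 0.12]], [5, [0, 0, 0], [0, 0, 0.12]], [5, [0, 0, 0], [0, 0, 0.12]], [5, [0, 0, 0], [0, 0, 0.12]], [5, [0, 0, 0], [0, 0, 0.12]], [5, [0, 0, 0], [0, 0, 0.12]], [5, [0, 0, 0], [0, 0, 0.12]], [5, [0, 0, 0], [0, 0, 0.12]], [5, [0, 0, 0], [0, 0, 0.12]], [5, [0, 0, 0], [0, 0, 0.117]]])

```text
t: 1.73
ee_pos: [0.1977, 0.5929, 0.4048]
ee_rot: [0.723, -0.691, -0.0, -0.0]
force: [-0.4, 0.6, 0.4]
gripper_width: 0.58
grasp_force: 0.0
```

Emit:
play_rows(moves=[[5, [0, 0, 0], [0, 0, 0.12]], [5, [3.15, -1.86, 0], [0, 0, 0]], [5, [3.15, -1.86, 0], [0, 0, 0]], [5, [3.15, -1.86, 0], [0, 0, 0]], [5, [3.15, -1.86, 0], [0, 0, 0]], [5, [3.15, -1.86, 0], [0, 0, 0]], [5, [3.15, -1.86, 0], [0, 0, 0]], [5, [3.15, -1.86, 0], [0, 0, 0]], [5, [3.15, -1.86, 0], [0, 0, 0]], [5, [3.15, -1.86, 0], [0, 0, 0]]])

```text
t: 2.57
ee_pos: [0.3457, 0.2969, 0.4051]
ee_rot: [-0.683, 0.731, 0.0, 0.0]
force: [-0.4, -0.2, -0.2]
gripper_width: 0.572
grasp_force: 0.0
```

Emit:
play_rows(moves=[[5, [3.15, -1.86, 0], [0, 0, 0]], [5, [3.15, -1.86, 0], [0, 0, 0]], [5, [3.15, -1.86, 0], [0, 0, 0]], [5, [3.15, -1.86, 0], [0, 0, 0]], [5, [3.15, -1.86, 0], [0, 0, 0]], [5, [3.15, -1.86, 0], [0, 0, 0]], [5, [3.15, -1.86, 0], [0, 0, 0]], [5, [3.15, -1.86, 0], [0, 0, 0]], [5, [3.15, -1.86, 0], [0, 0, 0]], [5, [3.15, -1.86, 0], [0, 0, 0]]])

```text
t: 3.4
ee_pos: [0.51, -0.0301, 0.4051]
ee_rot: [-0.683, 0.731, -0.0, 0.0]
force: [0.2, 0.9, -0.2]
gripper_width: 0.575
grasp_force: 0.0
```

Emit:
play_rows(moves=[[5, [3.15, -1.86, 0], [0, 0, 0]], [5, [3.15, -1.86, 0], [0, 0, 0]], [5, [3.15, -1.86, 0], [0, 0, 0]], [5, [3.15, -1.86, 0], [0, 0, 0]], [5, [3.15, -1.86, 0], [0, 0, 0]], [5, [0, 0, 0], [0, 0, 0]], [5, [0, 0, 0], [0, 0, 0]]])

```text
t: 3.98
ee_pos: [0.592, -0.1933, 0.4036]
ee_rot: [-0.681, 0.732, 0.001, -0.0]
force: [0.7, -0.5, -0.8]
gripper_width: 0.572
grasp_force: 0.0
```

```bash
python3 go.py .626 -.259 .09 -1.639; python3 - <<'E'
from h import *
snap('side','s1.png');snap('top','t1.png')
for c in('top','side'):
  for n in('bar_grip','bar_hinge'): print(c,n,find(n,c,2,.4))
import cv2
t=cv2.imread('pics/t1.png')[120:220,300:400];s=cv2.imread('pics/s1.png')[150:250,290:390]
cv2.imwrite('pics/c1.png',cv2.resize(np.hstack([t,s]),None,fx=4,fy=4,interpolation=cv2.INTER_CUBIC))
E
```

```text
t 3.98 grasp pt [ 0.5917 -0.1933  0.2396] psi -1.642 q [-0.06  0.38  0.   -0.   -1.19 -0.01] F [ 0.7 -0.5 -0.8] w 4.98 gf 0.0
turn [ 0.0015  0.0002 -0.003 ] then shift cm [ 6.32 -3.84 14.96] norm 16.69
top bar_grip []
top bar_hinge [(0.55, array([ 0.6192, -0.2616,  0.0458]))]
side bar_grip [(0.88, array([ 0.6301, -0.2633,  0.0939])), (0.69, array([ 0.6208, -0.2623,  0.0518]))]
side bar_hinge [(0.8, array([ 0.6201, -0.2617,  0.0521]))]
```

View pics/c1.png

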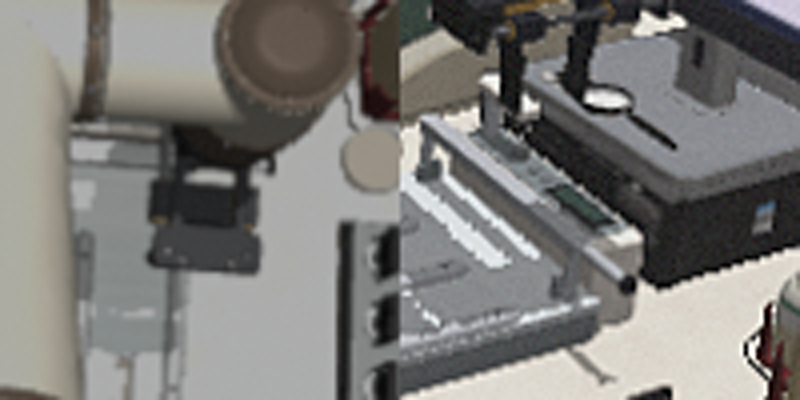

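The bar and pin stand as expected; in the side half the cap is at (627,283), with the gripper behind and to the left of it. I'll step over the pin and pinch it.

Emit:
play_rows(moves=[[5, [3.05, -2.1, 0], [0, 0, 0]], [5, [3.05, -2.1, 0], [0, 0, 0]], [5, [0, 0, 3], [0, 0, 0]], [5, [0, 0, 3], [0, 0, 0]], [5, [0, 0, 3], [0, 0, 0]], [5, [0, 0, 3], [0, 0, 0]], [5, [0, 0, 1.5], [0, 0, 0]], [5, [0, 0, 1.4], [0, 0, 0]], [5, [0, 0, 0], [0, 0, 0]]])

```text
t: 5.03
ee_pos: [0.6284, -0.2542, 0.2523]
ee_rot: [-0.683, 0.731, 0.003, -0.002]
force: [-1.4, -0.0, -0.5]
gripper_width: 0.576
grasp_force: 0.0
```

Emit:
play_rows(moves=[[3, [0, 0, 0], [0, 0, 0]], [2, [0, 0, 0], [0, 0, 0]], [1, [0, 0, 0], [0, 0, 0]], [1, [0, 0, 0], [0, 0, 0]], [1, [0, 0, 0], [0, 0, 0]], [1, [0, 0, 0], [0, 0, 0]]], squeeze=5)

```text
t: 5.53
ee_pos: [0.629, -0.2554, 0.2565]
ee_rot: [-0.683, 0.731, 0.0, -0.0]
force: [-3.4, -0.1, 2.5]
gripper_width: 0.209
grasp_force: 1.6
```

```bash
python3 go.py .629 -.257 .09 -1.639
```

```text
t 5.53 grasp pt [ 0.6289 -0.2554  0.0925] psi -1.6389 q [-0.15  0.6  -0.03  0.   -0.95  0.08] F [-3.4 -0.1  2.5] w 1.82 gf 1.6
turn [0.0009 0.     0.0001] then shift cm [ 0.16 -0.01  0.25] norm 0.3
```

Emit:
play_rows(moves=[[1, [0, 0, 0], [0, 0, 0]], [1, [0, 0, 0], [0, 0, 0]], [1, [0, 0, 0], [0, 0, 0]], [1, [0, 0, 0], [0, 0, 0]]])

```text
t: 5.87
ee_pos: [0.629, -0.2555, 0.2559]
ee_rot: [-0.683, 0.731, 0.0, -0.0]
force: [-3.6, 0.6, 3.8]
gripper_width: 0.139
grasp_force: 5.0
```

```bash
python3 go.py .629 -.257 .09 -1.639
```

```text
t 5.87 grasp pt [ 0.6289 -0.2555  0.0919] psi -1.639 q [-0.15  0.6  -0.03  0.   -0.95  0.08] F [-3.6  0.6  3.8] w 1.21 gf 5.0
turn [0.001 0.    0.   ] then shift cm [ 0.15 -0.01  0.19] norm 0.24
```

The pin is pinched (12.1 mm). I'll lead it round its arc.

Emit:
play_rows(moves=[[1, [0, 0.45, -0.1], [0, 0, 0]], [1, [0, 0.45, -0.06], [0, 0, 0]], [1, [0, 0.45, 0], [0, 0, 0]], [1, [0, 0.45, 0.02], [0, 0, 0]], [1, [0, 0.44, 0.08], [0, 0, 0]], [1, [0, 0.44, 0.12], [0, 0, 0]], [1, [0, 0.42, 0.16], [0, 0, 0]], [1, [0, 0.4, 0.21], [0, 0, 0]], [1, [0, 0.38, 0.25], [0, 0, 0]], [1, [0, 0.35, 0.28], [0, 0, 0]]])

```text
t: 6.7
ee_pos: [0.5865, -0.2525, 0.2457]
ee_rot: [-0.683, 0.731, 0.0, -0.0]
force: [1.9, 0.6, 2.6]
gripper_width: 0.131
grasp_force: 5.0
```

```bash
python3 go.py .629 -.257 .09 -1.639
```

```text
t 6.7 grasp pt [ 0.5863 -0.2524  0.0817] psi -1.639 q [-0.15  0.55 -0.15 -0.   -0.87  0.09] F [1.9 0.6 2.6] w 1.14 gf 5.0
turn [0.001  0.0002 0.    ] then shift cm [ 0.16 -4.27 -0.83] norm 4.36
```

Emit:
play_rows(moves=[[1, [0, 0.32, 0.31], [0, 0, 0]], [1, [0, 0.3, 0.35], [0, 0, 0]], [1, [0, 0.25, 0.38], [0, 0, 0]], [1, [0, 0.22, 0.39], [0, 0, 0]], [1, [0, 0.17, 0.42], [0, 0, 0]], [1, [0, 0.14, 0.43], [0, 0, 0]], [1, [0, 0.08, 0.45], [0, 0, 0]], [1, [0, 0.04, 0.45], [0, 0, 0]], [1, [0, 0, 0.2], [0, 0, 0]], [1, [0, 0, 0.2], [0, 0, 0]]])

```text
t: 7.53
ee_pos: [0.5733, -0.2518, 0.2117]
ee_rot: [-0.683, 0.73, -0.002, 0.001]
force: [4.0, -0.2, 5.6]
gripper_width: 0.133
grasp_force: 4.7
```

```bash
python3 go.py .629 -.257 .09 -1.639;python3 - <<'E'
from h import *
snap('side','s2.png')
print(find('bar_grip','side',3,.3),find('bar_hinge','side',3,.3))
s=cv2.imread('pics/s2.png')[160:270,260:370]
cv2.imwrite('pics/c2.png',cv2.resize(s,None,fx=5,fy=5,interpolation=cv2.INTER_CUBIC))
E
```

```text
t 7.53 grasp pt [ 0.574  -0.2521  0.0477] psi -1.6376 q [-0.16  0.57 -0.21  0.   -0.78  0.09] F [ 4.  -0.2  5.6] w 1.16 gf 4.7
turn [-0.0044 -0.0016  0.0014] then shift cm [ 0.14 -5.59 -4.23] norm 7.01
[(0.6, array([ 0.5788, -0.2587,  0.0528])), (0.34, array([ 0.5273, -0.0915,  0.0041]))] [(0.58, array([ 0.6208, -0.2637,  0.0488])), (0.49, array([0.4735, 0.1566, 0.0022]))]
```

View pics/c2.png

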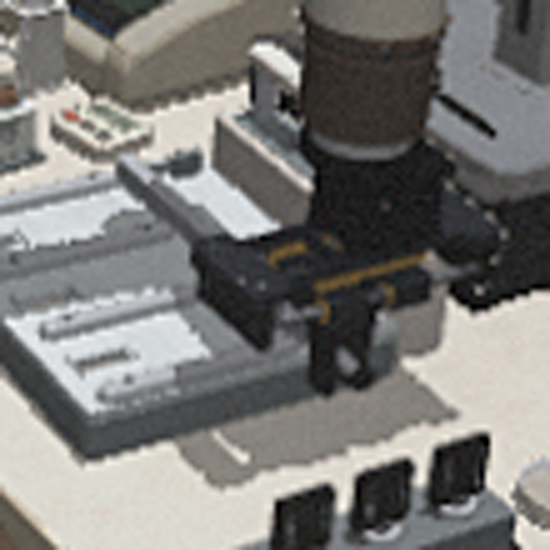

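The bar looks down, its edge running from (120,165) to (200,245). I'll squeeze harder and press to make sure it is seated.

Emit:
play_rows(moves=[[0.8, [0, 0, -0.4], [0, 0, 0]], [0.8, [0, 0, 0], [0, 0, 0]], [0.8, [0, 0, 0], [0, 0, 0]], [0.8, [0, 0, 0.4], [0, 0, 0]], [0.8, [0, 0, 0.4], [0, 0, 0]], [0.8, [0, 0, 0.2], [0, 0, 0]], [0.8, [0, 0, 0], [0, 0, 0]]], squeeze=20)

```text
t: 8.27
ee_pos: [0.5734, -0.252, 0.2084]
ee_rot: [-0.683, 0.73, -0.003, 0.001]
force: [-0.6, 1.5, 17.8]
gripper_width: 0.119
grasp_force: 18.7
```

```bash
python3 go.py .629 -.257 .09 -1.639
```

```text
t 8.27 grasp pt [ 0.5741 -0.2525  0.0444] psi -1.6366 q [-0.16  0.58 -0.22  0.   -0.77  0.09] F [-0.6  1.5 17.8] w 1.04 gf 18.7
turn [-0.0047 -0.0027  0.0024] then shift cm [ 0.12 -5.59 -4.56] norm 7.21
```

The bar holds against 17.8 N downwards and its pin puts the deck origin at x≈0.5258, which agrees with the cameras. Next I'll release the pin and measure the deck's y by pinching a guide rod.

Emit:
play_rows(moves=[[5, [0, 0, 0], [0, 0, 0]], [5, [0, 0, 0], [0, 0, 0]], [5, [0, 0, 0], [0, 0, 0]], [5, [0, 0, -2], [0, 0, 0]], [5, [0, 0, -3], [0, 0, 0]], [5, [0, 0, -3], [0, 0, 0]], [5, [0, 0, -3], [0, 0, 0]]])

```text
t: 8.85
ee_pos: [0.5708, -0.2514, 0.3132]
ee_rot: [-0.682, 0.731, 0.003, -0.002]
force: [0.3, -0.4, -0.1]
gripper_width: 0.537
grasp_force: 0.0
```

Emit:
play_rows(moves=[[5, [0, 0, 0], [0, 0, -0.12]], [5, [0, 0, 0], [0, 0, -0.12]], [5, [0, 0, 0], [0, 0, -0.12]], [5, [0, 0, 0], [0, 0, -0.12]], [5, [0, 0, 0], [0, 0, -0.12]], [5, [0, 0, 0], [0, 0, -0.12]], [5, [0, 0, 0], [0, 0, -0.12]], [5, [0, 0, 0], [0, 0, -0.12]], [5, [0, 0, 0], [0, 0, -0.12]], [5, [0, 0, 0], [0, 0, -0.12]]])

```text
t: 9.68
ee_pos: [0.5709, -0.2514, 0.3121]
ee_rot: [0.977, -0.215, -0.003, -0.0]
force: [-0.3, 1.1, -0.0]
gripper_width: 0.574
grasp_force: 0.0
```

Emit:
play_rows(moves=[[5, [0, 0, 0], [0, 0, -0.12]], [5, [0, 0, 0], [0, 0, -0.12]], [5, [0, 0, 0], [0, 0, -0.12]], [5, [0, 0, 0], [0, 0, 0]]])

```text
t: 10.02
ee_pos: [0.571, -0.2514, 0.3123]
ee_rot: [0.999, -0.039, -0.003, -0.001]
force: [-0.1, 0.3, -0.3]
gripper_width: 0.57
grasp_force: 0.0
```

```bash
python3 go.py .4932 -.1314 .062 -.068
```

```text
t 10.02 grasp pt [ 0.57   -0.2512  0.1483] psi -0.0774 q [-0.16  0.46 -0.12 -0.   -1.    1.65] F [-0.1  0.3 -0.3] w 4.96 gf 0.0
turn [-0.0011  0.0059 -0.0094] then shift cm [ -8.58 -11.44   8.63] norm 16.7
```

Emit:
play_rows(moves=[[5, [0, 0, 0], [-0.001, 0.006, -0.009]], [5, [-2.15, -2.86, 0], [0, 0, 0]], [5, [-2.15, -2.86, 0], [0, 0, 0]], [5, [-2.15, -2.86, 0], [0, 0, 0]], [5, [-2.13, -2.86, 0], [0, 0, 0]], [5, [0, 0, 2.6], [0, 0, 0]], [5, [0, 0, 2.6], [0, 0, 0]], [5, [0, 0, 1.4], [0, 0, 0]], [5, [0, 0, 1], [0, 0, 0]], [5, [0, 0, 1], [0, 0, 0]]])

```text
t: 10.85
ee_pos: [0.4947, -0.1315, 0.2267]
ee_rot: [0.999, -0.036, 0.002, 0.001]
force: [0.6, 0.7, 0.4]
gripper_width: 0.573
grasp_force: 0.0
```

Emit:
play_rows(moves=[[3, [0, 0, 0], [0, 0, 0]], [1, [0, 0, 0], [0, 0, 0]], [1, [0, 0, 0], [0, 0, 0]], [1, [0, 0, 0], [0, 0, 0]], [1, [0, 0, 0], [0, 0, 0]], [1, [0, 0, 0], [0, 0, 0]], [1, [0, 0, 0], [0, 0, 0]], [1, [0, 0, 0], [0, 0, 0]]], squeeze=6)

```text
t: 11.52
ee_pos: [0.4951, -0.1309, 0.2281]
ee_rot: [0.999, -0.035, 0.004, 0.0]
force: [-0.3, 4.4, 1.2]
gripper_width: 0.159
grasp_force: 5.7
```

```bash
python3 go.py .4932 -.1314 .062 -.068
```

```text
t 11.52 grasp pt [ 0.4963 -0.131   0.0641] psi -0.0701 q [ 0.06  0.4  -0.49  0.   -0.67  1.44] F [-0.3  4.4  1.2] w 1.39 gf 5.7
turn [-0.0001 -0.0073 -0.0021] then shift cm [-0.19  0.06  0.21] norm 0.29
```

The rod is pinched symmetrically (F_y 4 N). Deck pose is therefore about (0.5258, −0.0929, −0.068 rad), which matches the top-camera fit within 1 mm, so I'll rely on the top camera. Next I'll pick up the nearest carrier.

Emit:
play_rows(moves=[[7, [0, 0, 0], [0, 0, 0]], [7, [0, 0, 0], [0, 0, 0]], [7, [0, 0, -3], [0, -0.007, -0.06]], [7, [0, 0, -4], [0, 0, -0.063]], [7, [0, 0, -4], [0, 0, 0]], [7, [0, 0, -1], [0, 0, 0]], [7, [0, 0, 0], [0, 0, 0]]])

```text
t: 12.1
ee_pos: [0.4956, -0.1317, 0.3519]
ee_rot: [1.0, 0.027, 0.004, 0.001]
force: [-0.3, 0.0, 0.4]
gripper_width: 0.601
grasp_force: 0.0
```

```bash
python3 go.py .553 .164 .18 .0535; python3 - <<'E'
from h import *
snap('top','t3.png'); print(find('carrier_0','top',4,.4))
E
```

```text
t 12.1 grasp pt [ 0.4969 -0.132   0.1879] psi 0.0534 q [ 0.06  0.24 -0.35  0.   -0.98  1.56] F [-0.3  0.   0.4] w 5.23 gf 0.0
turn [ 0.0023 -0.0079 -0.0001] then shift cm [  7.31 -29.22   0.79] norm 30.13
[(0.92, array([ 0.4996,  0.4041, -0.0014])), (0.67, array([0.5216, 0.1671, 0.0016])), (0.62, array([ 0.5178,  0.2731, -0.0057]))]
```

Emit:
play_rows(moves=[[7, [0, 0, 0], [0.002, -0.008, 0]], [7, [0.91, -3.65, 0.1], [0, 0, 0]], [7, [0.91, -3.65, 0.1], [0, 0, 0]], [7, [0.91, -3.65, 0.1], [0, 0, 0]], [7, [0.91, -3.65, 0.1], [0, 0, 0]], [7, [0.91, -3.65, 0.1], [0, 0, 0]], [7, [0.91, -3.65, 0.1], [0, 0, 0]], [7, [0.92, -3.65, 0.1], [0, 0, 0]], [7, [0.92, -3.65, 0.1], [0, 0, 0]], [7, [0, 0, 0], [0, 0, 0]]])

```text
t: 13.03
ee_pos: [0.5532, 0.1694, 0.3368]
ee_rot: [1.0, 0.029, -0.005, 0.0]
force: [0.5, -0.5, -0.2]
gripper_width: 0.806
grasp_force: 0.0
```

```bash
python3 go.py .553 .164 .033 .0535
```

```text
t 13.03 grasp pt [0.5514 0.1692 0.1728] psi 0.0587 q [ 0.58  0.37 -0.2  -0.01 -1.01  1.06] F [ 0.5 -0.5 -0.2] w 7.01 gf 0.0
turn [0.0002 0.0108 0.0052] then shift cm [-0.04  0.53 13.98] norm 13.99
```

Emit:
play_rows(moves=[[7, [0, 0, 3.5], [0, 0, 0]], [7, [0, 0, 3.5], [0, 0, 0]], [7, [0, 0, 3], [0, 0, 0]], [7, [0, 0, 2], [0, 0, 0]], [7, [0, 0, 1.2], [0, 0, 0]], [7, [0, 0, 0.7], [0, 0, 0]], [7, [0, 0, 0], [0, 0, 0]]])

```text
t: 13.62
ee_pos: [0.5501, 0.1635, 0.1973]
ee_rot: [1.0, 0.026, -0.007, 0.001]
force: [-0.7, -0.9, -0.6]
gripper_width: 0.806
grasp_force: 0.0
```

```bash
python3 go.py .553 .164 .033 .0535
```

```text
t 13.62 grasp pt [0.5476 0.163  0.0333] psi 0.0527 q [ 0.57  0.53 -0.35 -0.01 -0.7   1.06] F [-0.7 -0.9 -0.6] w 7.01 gf 0.0
turn [ 0.0022  0.015  -0.0008] then shift cm [ 0.3  -0.03  0.03] norm 0.3
```

Emit:
play_rows(moves=[[7, [0.05, 0, 0], [0, 0.015, 0]], [5, [0, 0, 0], [0, 0, 0]], [4, [0, 0, 0], [0, 0, 0]], [3, [0, 0, 0], [0, 0, 0]], [3, [0, 0, 0], [0, 0, 0]], [3, [0, 0, 0], [0, 0, 0]], [3, [0, 0, 0], [0, 0, 0]]], squeeze=25)

```text
t: 14.2
ee_pos: [0.5515, 0.164, 0.2009]
ee_rot: [1.0, 0.027, 0.003, -0.0]
force: [-0.4, -1.2, 2.8]
gripper_width: 0.483
grasp_force: 25.0
```

```bash
python3 go.py .553 .164 .033 .0535
```

```text
t 14.2 grasp pt [0.5525 0.1642 0.037 ] psi 0.0536 q [ 0.57  0.52 -0.36  0.   -0.69  1.05] F [-0.4 -1.2  2.8] w 4.2 gf 25.0
turn [-0.0007 -0.0064  0.0001] then shift cm [0.15 0.01 0.39] norm 0.42
```

The carrier is held, with the opening at 42.0 mm. I'll lift it, turn it and carry it over lane 2.

Emit:
play_rows(moves=[[3, [0, 0, -1], [0, 0, 0]], [3, [0, 0, -2.5], [0, 0, 0]], [3, [0, 0, -3.5], [0, 0, 0]], [3, [0, 0, -3.5], [0, 0, 0.06]], [3, [0, 0, -1.5], [0, 0, 0.0615]], [3, [0, 0, 0], [0, 0, 0]], [3, [0, 0, 0], [0, 0, 0]]])

```text
t: 14.78
ee_pos: [0.5502, 0.164, 0.3208]
ee_rot: [0.999, -0.034, 0.003, -0.001]
force: [0.0, -1.6, -3.2]
gripper_width: 0.481
grasp_force: 25.0
```

```bash
python3 go.py .5244 -.173 .15 -.068; sleep 0; python3 - <<'E'
from h import *
snap('top','t4.png');snap('side','s4.png')
E
python3 go.py .5244 -.173 .15 -.068
```

```text
t 14.78 grasp pt [0.5512 0.1644 0.1568] psi -0.0676 q [ 0.57  0.37 -0.24  0.   -0.95  0.93] F [ 0.  -1.6 -3.2] w 4.19 gf 25.0
turn [-0.0031 -0.0061  0.0004] then shift cm [-0.28 33.79  0.68] norm 33.8
t 14.88 grasp pt [0.5501 0.1637 0.1544] psi -0.0679 q [ 0.57  0.37 -0.24  0.   -0.95  0.93] F [-0.8  0.2 -2.4] w 4.17 gf 25.0
turn [-0.     -0.0019  0.0001] then shift cm [-0.25 33.76  0.44] norm 33.77
```

Emit:
play_rows(moves=[[3, [0, 2, 0], [0, 0, 0]], [3, [0, 3.4, 0], [0, 0, 0]], [3, [0, 3.6, 0], [0, 0, 0]], [3, [0, 3.6, 0], [0, 0, 0]], [3, [-0.05, 3.6, 0], [0, 0, 0]], [3, [-0.05, 3.6, 0], [0, 0, 0]], [3, [-0.05, 3.6, 0], [0, 0, 0]], [3, [-0.05, 3.6, 0], [0, 0, 0]], [3, [-0.05, 3.4, 0], [0, 0, 0]], [3, [0, 2, 0], [0, 0, 0]]])

```text
t: 15.72
ee_pos: [0.5248, -0.1617, 0.3174]
ee_rot: [0.999, -0.035, 0.0, -0.001]
force: [0.1, 0.3, -3.0]
gripper_width: 0.48
grasp_force: 25.0
```

Emit:
play_rows(moves=[[3, [0, 1.36, 0], [0, 0, 0]], [3, [0, 0, 0], [0, 0, 0]], [3, [0, 0, 0], [0, 0, 0]], [3, [0, 0, 2], [0, 0, 0]], [3, [0, 0, 2], [0, 0, 0]], [3, [0, 0, 1.6], [0, 0, 0]], [3, [0, 0, 0], [0, 0, 0]], [3, [0, 0, 0], [0, 0, 0]]])

```text
t: 16.38
ee_pos: [0.5254, -0.1716, 0.2626]
ee_rot: [0.999, -0.033, 0.001, -0.001]
force: [1.1, 1.1, -2.0]
gripper_width: 0.478
grasp_force: 25.0
```

```bash
python3 go.py .5244 -.173 .075 -.068;python3 - <<'E'
from h import *
snap('top','t5.png');s=snap('side','s5.png')
t=cv2.imread('pics/t5.png')[130:230,260:360];s=cv2.imread('pics/s5.png')[170:270,240:340]
cv2.imwrite('pics/c5.png',cv2.resize(np.hstack([t,s]),None,fx=4,fy=4,interpolation=cv2.INTER_CUBIC))
E
python3 go.py .5244 -.173 .075 -.068
```

```text
t 16.38 grasp pt [ 0.5258 -0.1714  0.0986] psi -0.0666 q [-0.02  0.41 -0.36 -0.   -0.8   1.53] F [ 1.1  1.1 -2. ] w 4.16 gf 25.0
turn [-0.0014 -0.0022  0.0014] then shift cm [-0.09  0.14  2.36] norm 2.36
t 16.48 grasp pt [ 0.5273 -0.1719  0.1005] psi -0.0668 q [-0.02  0.41 -0.35 -0.   -0.8   1.53] F [-0.3  1.  -2.5] w 4.2 gf 25.0
turn [-0.0013 -0.007   0.0012] then shift cm [-0.16  0.11  2.55] norm 2.56
```

View pics/c5.png

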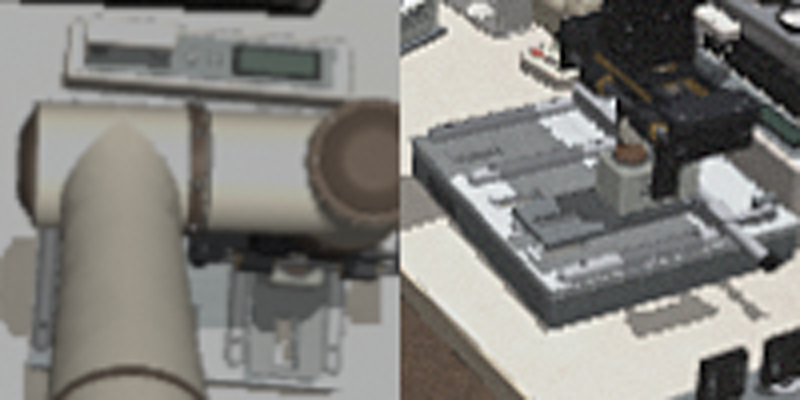

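The carrier's tab (285,330 on the top half) sits between the two right-hand rods over lane 2. I'll lower it.

Emit:
play_rows(moves=[[3, [-0.1, 0.1, 1], [0, 0, 0]], [3, [0, 0, 0.6], [0, 0, 0]], [3, [0, 0, 0.3], [0, 0, 0]], [3, [0, 0, 0.3], [0, 0, 0]], [3, [0, 0, 0.2], [0, 0, 0]], [3, [0, 0, 0], [0, 0, 0]]])

```text
t: 16.98
ee_pos: [0.5244, -0.1734, 0.2409]
ee_rot: [0.999, -0.034, 0.003, -0.001]
force: [-3.4, 1.0, 5.5]
gripper_width: 0.478
grasp_force: 25.0
```

```bash
python3 go.py .5244 -.173 .075 -.068
```

```text
t 16.98 grasp pt [ 0.5253 -0.1733  0.0769] psi -0.0677 q [-0.03  0.44 -0.38 -0.   -0.75  1.53] F [-3.4  1.   5.5] w 4.15 gf 25.0
turn [-0.0012 -0.0051  0.0003] then shift cm [-0.01 -0.04  0.19] norm 0.19
```

Emit:
play_rows(moves=[[4.6, [0, 0, 0], [0, 0, 0]], [4.6, [0, 0, 0], [0, 0, 0]], [3, [0, 0, 0], [0, 0, 0]], [3, [0, 0, 0], [0, 0, 0]], [3, [0, 0, 0], [0, 0, 0]], [3, [0.15, 0, 0], [0, 0, 0]], [3, [0.15, 0, 0], [0, 0, 0]], [3, [0.15, 0, 0], [0, 0, 0]], [3, [0, 0, 0], [0, 0, 0]]])

```text
t: 17.73
ee_pos: [0.5271, -0.1738, 0.2401]
ee_rot: [0.999, -0.034, -0.001, -0.001]
force: [-7.1, 1.3, 7.7]
gripper_width: 0.478
grasp_force: 25.0
```

```bash
python3 go.py .5314 -.1735 .077 -.068
```

```text
t 17.73 grasp pt [ 0.5268 -0.1735  0.0761] psi -0.0686 q [-0.03  0.44 -0.37 -0.   -0.76  1.53] F [-7.1  1.3  7.7] w 4.15 gf 25.0
turn [-0.0016  0.0016 -0.0007] then shift cm [ 0.43 -0.06 -0.09] norm 0.44
```

Emit:
play_rows(moves=[[3, [0.15, 0, -0.1], [0, 0, 0]], [3, [0.15, 0, 0], [0, 0, 0]], [3, [0, 0, 0], [0, 0, 0]]])

```text
t: 17.98
ee_pos: [0.5312, -0.1739, 0.2401]
ee_rot: [0.999, -0.035, 0.001, -0.001]
force: [-5.1, 0.6, 2.2]
gripper_width: 0.48
grasp_force: 25.0
```

Emit:
play_rows(moves=[[3, [0.15, 0, 0], [0, 0, 0]], [3, [0.1, 0, 0], [0, 0, 0]], [3, [0, 0, 0], [0, 0, 0]]])

```text
t: 18.23
ee_pos: [0.5322, -0.174, 0.2402]
ee_rot: [0.999, -0.035, -0.002, -0.001]
force: [-9.4, 1.9, 7.9]
gripper_width: 0.483
grasp_force: 25.0
```

```bash
python3 go.py .5314 -.1735 .077 -.068
```

```text
t 18.23 grasp pt [ 0.5317 -0.1737  0.0762] psi -0.0694 q [-0.03  0.45 -0.36 -0.   -0.77  1.53] F [-9.4  1.9  7.9] w 4.2 gf 25.0
turn [-0.002   0.0036 -0.0014] then shift cm [-0.09 -0.05 -0.08] norm 0.12
```

Emit:
play_rows(moves=[[3, [0.15, 0, -0.1], [0, 0, 0]], [3, [0.15, 0, 0], [0, 0, 0]], [3, [0, 0, 0], [0, 0, 0]], [3, [0, 0, 0], [0, 0, 0]]])

```text
t: 18.57
ee_pos: [0.5335, -0.1742, 0.2405]
ee_rot: [0.999, -0.035, -0.005, -0.001]
force: [-12.7, 3.7, 7.5]
gripper_width: 0.481
grasp_force: 25.0
```

```bash
python3 go.py .5314 -.1735 .077 -.068
```

```text
t 18.57 grasp pt [ 0.532  -0.1737  0.0765] psi -0.0702 q [-0.03  0.45 -0.35 -0.   -0.78  1.53] F [-12.7   3.7   7.5] w 4.18 gf 25.0
turn [-0.0024  0.0094 -0.0022] then shift cm [-0.22 -0.05 -0.05] norm 0.23
```

Contact with the bar: the grasp point stops at x 0.532 while the force rises to 12.7 N. I'll release and go to the middle carrier.

Emit:
play_rows(moves=[[6, [-0.2, 0, 0], [0, 0, 0]], [6, [0, 0, 0], [0, 0, 0]], [6, [0, 0, -2], [0, 0, 0]], [7, [0, 0, -3.5], [0, 0, 0]], [7, [0, 0, -3.5], [0, 0, 0]], [7, [0, 0, -2], [0, 0, -0.1]], [7, [0, 0, 0], [0, 0, -0.1]], [7, [0, 0, 0], [0, 0, -0.1]], [7, [0, 0, 0], [0, 0, -0.1]]])

```text
t: 19.32
ee_pos: [0.5359, -0.1743, 0.353]
ee_rot: [0.986, 0.168, 0.005, 0.001]
force: [-0.4, -0.1, -0.3]
gripper_width: 0.805
grasp_force: 0.0
```

```bash
python3 - <<'E'
from h import *
snap('top','t6.png'); print(find('carrier_0','top',4,.3),find('carrier_0_slot','top',4,.3))
snap('side','s6.png'); print(find('carrier_0','side',4,.3),find('carrier_0_slot','side',4,.3))
E
python3 go.py .5469 .2855 .19 .331
```

```text
[(0.98, array([ 0.5206,  0.2773, -0.0017])), (0.92, array([0.5009, 0.401 , 0.0009])), (0.68, array([ 0.5008, -0.1682,  0.0382]))] [(0.83, array([0.4536, 0.3921, 0.001 ]))]
[(0.96, array([ 4.984e-01,  3.987e-01, -3.000e-04])), (0.96, array([0.5176, 0.2727, 0.0019])), (0.91, array([ 0.5019, -0.1719,  0.0403]))] [(0.7, array([0.4527, 0.3936, 0.0078])), (0.43, array([ 4.979e-01,  4.019e-01, -4.000e-04]))]
t 19.62 grasp pt [ 0.5363 -0.1741  0.1878] psi 0.3301 q [-0.03  0.32 -0.23 -0.   -1.02  1.93] F [ 0.9 -0.7  0.5] w 6.97 gf 0.0
turn [ 0.0011 -0.0064 -0.0009] then shift cm [ 16.05 -43.11  -0.22] norm 46.0
```

Emit:
play_rows(moves=[[7, [0.7, -1.8, 0], [0, 0, 0]], [7, [1.3, -3.6, 0], [0, 0, 0]], [7, [1.3, -3.6, 0], [0, 0, 0]], [7, [1.35, -3.6, 0], [0, 0, 0]], [7, [1.35, -3.6, 0], [0, 0, 0]], [7, [1.35, -3.6, 0], [0, 0, 0]], [7, [1.35, -3.6, 0], [0, 0, 0]], [7, [1.35, -3.6, 0], [0, 0, 0]], [7, [1.35, -3.6, 0], [0, 0, 0]], [7, [1.35, -3.6, 0], [0, 0, 0]]])

```text
t: 20.45
ee_pos: [0.5439, 0.1926, 0.3524]
ee_rot: [0.986, 0.165, 0.003, -0.0]
force: [0.5, -0.2, -0.2]
gripper_width: 0.807
grasp_force: 0.0
```

Emit:
play_rows(moves=[[7, [1.35, -3.6, 0], [0, 0, 0]], [7, [1.3, -3.6, 0], [0, 0, 0]], [7, [0.65, -1.71, 0], [0, 0, 0]], [7, [0, 0, 2], [0, 0, 0]], [7, [0, 0, 3], [0, 0, 0]], [7, [0, 0, 3], [0, 0, 0]], [7, [0, 0, 2], [0, 0, 0]], [7, [0, 0, 0], [0, 0, 0]], [7, [0, 0, 0], [0, 0, 0]], [7, [0, 0, 0], [0, 0, 0]]])

```text
t: 21.28
ee_pos: [0.5476, 0.286, 0.2539]
ee_rot: [0.986, 0.165, 0.004, -0.001]
force: [0.6, -0.4, 1.0]
gripper_width: 0.802
grasp_force: 0.0
```

```bash
python3 go.py .5469 .2855 .035 .331
```

```text
t 21.28 grasp pt [0.5489 0.2864 0.0899] psi 0.3315 q [ 0.74  0.51 -0.2   0.   -0.85  1.16] F [ 0.6 -0.4  1. ] w 6.98 gf 0.0
turn [ 0.0003 -0.0086  0.0005] then shift cm [-0.08  0.02  5.49] norm 5.49
```

Emit:
play_rows(moves=[[7, [-0.05, 0, 2], [0, -0.007, 0]], [7, [0, 0, 2], [0, 0, 0]], [7, [0, 0, 1], [0, 0, 0]], [7, [0, 0, 0.45], [0, 0, 0]], [5, [0, 0, 0], [0, 0, 0]], [3, [0, 0, 0], [0, 0, 0]], [3, [0, 0, 0], [0, 0, 0]], [3, [0, 0, 0], [0, 0, 0]], [3, [0, 0, 0], [0, 0, 0]]])

```text
t: 22.03
ee_pos: [0.5466, 0.2857, 0.1989]
ee_rot: [0.986, 0.165, 0.0, 0.0]
force: [-0.3, 0.2, 0.0]
gripper_width: 0.509
grasp_force: 0.0
```

```bash
python3 go.py .5469 .2855 .035 .331
```

```text
t 22.03 grasp pt [0.5467 0.2857 0.0349] psi 0.3318 q [ 0.74  0.58 -0.25  0.   -0.74  1.16] F [-0.3  0.2  0. ] w 4.43 gf 0.0
turn [ 0.0002 -0.0004  0.0008] then shift cm [ 0.02  0.03 -0.01] norm 0.04
```

Emit:
play_rows(moves=[[3, [0, 0, 0], [0, 0, 0]], [3, [0, 0, 0], [0, 0, 0]], [3, [0, 0, 0], [0, 0, 0]], [3, [0, 0, -1], [0, 0, 0]], [3, [0, 0, -2.5], [0, 0, 0]], [3, [0, 0, -3.5], [0, 0, 0]], [3, [0, 0, -3.5], [0, 0, 0.1]], [3, [0, 0, -1.5], [0, 0, 0.1]], [3, [0, 0, 0], [0, 0, 0.1]], [3, [0, 0, 0], [0, 0, 0.1]]])

```text
t: 22.87
ee_pos: [0.5462, 0.2856, 0.3196]
ee_rot: [0.999, -0.037, 0.0, -0.001]
force: [-0.3, -0.7, -3.5]
gripper_width: 0.483
grasp_force: 25.0
```

Emit:
play_rows(moves=[[3, [0, 0, 0], [0, 0, 0]], [3, [0, 0, 0], [0, 0, 0]]])

```text
t: 23.03
ee_pos: [0.5462, 0.2854, 0.3174]
ee_rot: [0.999, -0.033, -0.001, 0.001]
force: [-0.5, 0.3, -1.8]
gripper_width: 0.48
grasp_force: 25.0
```

```bash
python3 go.py .5298 -.0932 .15 -.068
```

```text
t 23.03 grasp pt [0.5458 0.2852 0.1534] psi -0.066 q [ 0.74  0.44 -0.13 -0.   -1.    0.76] F [-0.5  0.3 -1.8] w 4.18 gf 25.0
turn [0.0018 0.0021 0.002 ] then shift cm [ 0.94 37.89  0.34] norm 37.9
```

Emit:
play_rows(moves=[[3, [0, 2, 0], [0, 0, 0.001]], [3, [0.1, 3.6, 0], [0, 0, 0]], [3, [0.1, 3.6, 0], [0, 0, 0]], [3, [0.1, 3.6, 0], [0, 0, 0]], [3, [0.1, 3.6, 0], [0, 0, 0]], [3, [0.1, 3.6, 0], [0, 0, 0]], [3, [0.1, 3.6, 0], [0, 0, 0]], [3, [0.1, 3.6, 0], [0, 0, 0]], [3, [0.1, 3.6, 0], [0, 0, 0]], [3, [0.1, 3.6, 0], [0, 0, 0]]])

```text
t: 23.87
ee_pos: [0.5311, -0.0598, 0.318]
ee_rot: [0.999, -0.033, -0.001, 0.001]
force: [0.9, -0.5, -2.1]
gripper_width: 0.481
grasp_force: 25.0
```

Emit:
play_rows(moves=[[3, [0, 2.5, 0], [0, 0, 0]], [3, [0, 1, 0], [0, 0, 0]], [3, [0, 0, 0], [0, 0, 0]], [3, [0, 0, 2], [0, 0, 0]], [3, [0, 0, 2], [0, 0, 0]], [3, [0, 0, 1.3], [0, 0, 0]], [3, [0, 0, 0], [0, 0, 0]], [3, [0, 0, 0], [0, 0, 0]], [3, [0, 0, 0], [0, 0, 0]]])

```text
t: 24.62
ee_pos: [0.5299, -0.0924, 0.2662]
ee_rot: [0.999, -0.034, 0.0, 0.001]
force: [0.0, 0.5, -1.8]
gripper_width: 0.481
grasp_force: 25.0
```

```bash
python3 go.py .5298 -.0932 .075 -.068
```

```text
t 24.62 grasp pt [ 0.5301 -0.0926  0.1022] psi -0.0673 q [ 0.13  0.38 -0.39  0.   -0.8   1.37] F [ 0.   0.5 -1.8] w 4.18 gf 25.0
turn [ 0.0012 -0.0009  0.0007] then shift cm [-0.01  0.08  2.72] norm 2.72
```

Emit:
play_rows(moves=[[3, [0, 0.06, 1], [0, 0, 0]], [3, [0, 0, 0.8], [0, 0, 0]], [3, [0, 0, 0.4], [0, 0, 0]], [3, [0, 0, 0.3], [0, 0, 0]], [3, [0, 0, 0.2], [0, 0, 0]], [3, [0, 0, 0.1], [0, 0, 0]], [3, [0, 0, 0], [0, 0, 0]]])

```text
t: 25.2
ee_pos: [0.5289, -0.0938, 0.2387]
ee_rot: [0.999, -0.034, -0.001, 0.001]
force: [-4.1, 1.0, 7.4]
gripper_width: 0.48
grasp_force: 25.0
```

```bash
python3 go.py .5298 -.0932 .075 -.068
```

```text
t 25.2 grasp pt [ 0.5286 -0.094   0.0747] psi -0.0688 q [ 0.13  0.42 -0.42  0.   -0.73  1.37] F [-4.1  1.   7.4] w 4.18 gf 25.0
turn [ 0.0016  0.0015 -0.0007] then shift cm [ 0.09 -0.06 -0.03] norm 0.11
```

Emit:
play_rows(moves=[[4.6, [0, 0, 0], [0, 0, 0]], [4.6, [0, 0, 0], [0, 0, 0]], [3, [0, 0, -0.1], [0, 0, 0]], [3, [0, 0, 0], [0, 0, 0]], [3, [0, 0, 0], [0, 0, 0]], [3, [0.15, 0, 0], [0, 0, 0]], [3, [0.15, 0, 0], [0, 0, 0]], [3, [0.15, 0, 0], [0, 0, 0]], [3, [0.1, 0, 0], [0, 0, 0]], [3, [0, 0, 0], [0, 0, 0]]])

```text
t: 26.03
ee_pos: [0.5334, -0.0944, 0.2387]
ee_rot: [0.999, -0.035, -0.003, 0.001]
force: [-5.7, 0.9, 8.7]
gripper_width: 0.479
grasp_force: 25.0
```

```bash
python3 go.py .5368 -.0934 .075 -.068
```

```text
t 26.03 grasp pt [ 0.5325 -0.0946  0.0747] psi -0.0694 q [ 0.12  0.43 -0.4   0.   -0.74  1.38] F [-5.7  0.9  8.7] w 4.17 gf 25.0
turn [ 0.0019  0.0054 -0.0014] then shift cm [ 0.34 -0.12 -0.03] norm 0.36
```

Emit:
play_rows(moves=[[3, [0.15, 0, -0.1], [0, 0, 0]], [3, [0.1, 0, 0], [0, 0, 0]], [3, [0, 0, 0], [0, 0, 0]]])

```text
t: 26.28
ee_pos: [0.5373, -0.0943, 0.2388]
ee_rot: [0.999, -0.035, -0.001, 0.0]
force: [-0.1, 0.3, -3.0]
gripper_width: 0.482
grasp_force: 25.0
```

```bash
python3 go.py .5368 -.0934 .075 -.068
```

```text
t 26.28 grasp pt [ 0.5371 -0.0945  0.0748] psi -0.0695 q [ 0.12  0.43 -0.4   0.   -0.74  1.38] F [-0.1  0.3 -3. ] w 4.2 gf 25.0
turn [ 0.001   0.0011 -0.0015] then shift cm [-0.06 -0.09 -0.02] norm 0.1
```

Emit:
play_rows(moves=[[3, [0, 0, 0.15], [0, 0, 0]], [3, [0.12, 0, 0], [0, 0, 0]], [3, [0.12, 0, 0], [0, 0, 0]], [3, [0, 0, 0], [0, 0, 0]]])

```text
t: 26.62
ee_pos: [0.5382, -0.0943, 0.2387]
ee_rot: [0.999, -0.035, -0.003, 0.001]
force: [-8.2, 2.2, 10.9]
gripper_width: 0.477
grasp_force: 25.0
```

```bash
python3 go.py .5368 -.0934 .075 -.068
```

```text
t 26.62 grasp pt [ 0.5373 -0.0945  0.0747] psi -0.0693 q [ 0.12  0.43 -0.39  0.   -0.75  1.38] F [-8.2  2.2 10.9] w 4.15 gf 25.0
turn [ 0.0015  0.0058 -0.0013] then shift cm [-0.15 -0.08 -0.03] norm 0.17
```

Emit:
play_rows(moves=[[3, [0.15, 0, 0], [0, 0, 0]], [3, [0.1, 0, 0], [0, 0, 0]], [3, [0, 0, 0], [0, 0, 0]]])

```text
t: 26.87
ee_pos: [0.5392, -0.0944, 0.2386]
ee_rot: [0.999, -0.035, -0.005, 0.001]
force: [-12.4, 5.7, 16.4]
gripper_width: 0.479
grasp_force: 25.0
```

```bash
python3 go.py .5368 -.0934 .075 -.068
```

```text
t 26.87 grasp pt [ 0.5374 -0.0945  0.0746] psi -0.0698 q [ 0.12  0.44 -0.39 -0.   -0.76  1.38] F [-12.4   5.7  16.4] w 4.16 gf 25.0
turn [ 0.0017  0.0109 -0.0018] then shift cm [-0.25 -0.08 -0.04] norm 0.26
```

The second carrier is against the bar (x stays at 0.5374 while the force rises). I'll release it and take the third.

Emit:
play_rows(moves=[[6, [-0.3, 0, 0], [0, 0, 0]], [6, [0, 0, 0], [0, 0, 0]], [6, [0, 0, -2], [0, 0, 0]], [7, [0, 0, -3.5], [0, 0, 0]], [7, [0, 0, -3.5], [0, 0, 0]], [7, [0, 0, -2], [0, 0, -0.076]], [7, [0, 0, 0], [0, 0, -0.075]], [7, [0, 0, 0], [0, 0, 0]], [7, [0, 0, 0], [0, 0, 0]]])

```text
t: 27.62
ee_pos: [0.5392, -0.0944, 0.3475]
ee_rot: [0.999, 0.04, -0.0, 0.0]
force: [0.7, -0.0, -0.2]
gripper_width: 0.802
grasp_force: 0.0
```

```bash
python3 - <<'E'
from h import *
snap('top','t7.png'); print(find('carrier_0','top',4,.3))
snap('side','s7.png'); print(find('carrier_0','side',4,.3))
E
python3 go.py .5321 .4 .19 .083
```

```text
[(0.94, array([ 0.5017,  0.4017, -0.001 ])), (0.92, array([ 0.5066, -0.0928,  0.0396])), (0.8, array([ 0.5007, -0.1693,  0.0399])), (0.33, array([ 0.4459, -0.3828,  0.0054]))]
[(0.93, array([ 0.498 , -0.1715,  0.0414])), (0.87, array([ 0.5091, -0.0914,  0.0432])), (0.78, array([ 0.4974,  0.3994, -0.0013]))]
t 27.82 grasp pt [ 0.5386 -0.0946  0.1827] psi 0.0808 q [ 0.12  0.3  -0.27  0.   -1.    1.53] F [-0.7 -0.2 -0.8] w 6.98 gf 0.0
turn [ 0.0011  0.0031 -0.0022] then shift cm [  3.4  -49.32  -0.73] norm 49.45
```

Emit:
play_rows(moves=[[7, [0.1, -2, 0], [0, 0, -0.002]], [7, [0.25, -3.6, 0], [0, 0, 0]], [7, [0.25, -3.6, 0], [0, 0, 0]], [7, [0.25, -3.6, 0], [0, 0, 0]], [7, [0.25, -3.6, 0], [0, 0, 0]], [7, [0.25, -3.6, 0], [0, 0, 0]], [7, [0.25, -3.6, 0], [0, 0, 0]], [7, [0.25, -3.6, 0], [0, 0, 0]], [7, [0.25, -3.6, 0], [0, 0, 0]], [7, [0.25, -3.6, 0], [0, 0, 0]]])

```text
t: 28.65
ee_pos: [0.5335, 0.2523, 0.3467]
ee_rot: [0.999, 0.042, -0.001, 0.001]
force: [1.3, 0.1, -0.2]
gripper_width: 0.806
grasp_force: 0.0
```

Emit:
play_rows(moves=[[7, [0.25, -3.6, 0], [0, 0, 0]], [7, [0.25, -3.6, 0], [0, 0, 0]], [7, [0.25, -3.6, 0], [0, 0, 0]], [7, [0.25, -3, 0], [0, 0, 0]], [7, [0.05, -1.1, 2], [0, 0, 0]], [7, [0, 0, 3], [0, 0, 0]], [7, [0, 0, 3], [0, 0, 0]], [7, [0, 0, 2], [0, 0, 0]], [7, [0, 0, 0], [0, 0, 0]], [7, [0, 0, 0], [0, 0, 0]]])

```text
t: 29.48
ee_pos: [0.5318, 0.3996, 0.2457]
ee_rot: [0.999, 0.042, -0.001, 0.002]
force: [-0.9, 0.2, 0.9]
gripper_width: 0.804
grasp_force: 0.0
```

```bash
python3 go.py .5321 .4 .035 .083
```

```text
t 29.48 grasp pt [0.5313 0.3989 0.0817] psi 0.0836 q [ 0.89  0.59 -0.07  0.   -0.91  0.77] F [-0.9  0.2  0.9] w 6.99 gf 0.0
turn [0.004  0.0032 0.0006] then shift cm [ 0.04 -0.04  4.67] norm 4.67
```

Emit:
play_rows(moves=[[7, [0, 0, 2], [0, 0, 0]], [7, [0, 0, 1.5], [0, 0, 0]], [7, [0, 0, 0.8], [0, 0, 0]], [6, [0, 0, 0.37], [0, 0, 0]], [5, [0, 0, 0], [0, 0, 0]], [3, [0, 0, 0], [0, 0, 0]], [3, [0, 0, 0], [0, 0, 0]], [3, [0, 0, 0], [0, 0, 0]], [3, [0, 0, 0], [0, 0, 0]], [3, [0, 0, 0], [0, 0, 0]]])

```text
t: 30.32
ee_pos: [0.5321, 0.4002, 0.2019]
ee_rot: [0.999, 0.042, 0.001, -0.001]
force: [0.9, 1.5, 2.4]
gripper_width: 0.482
grasp_force: 25.0
```

```bash
python3 go.py .5321 .4 .035 .083
```

```text
t 30.32 grasp pt [0.5323 0.4004 0.0379] psi 0.0841 q [ 0.89  0.64 -0.11  0.   -0.82  0.77] F [0.9 1.5 2.4] w 4.19 gf 25.0
turn [-0.001  -0.0014  0.0011] then shift cm [0.   0.02 0.29] norm 0.29
```

Emit:
play_rows(moves=[[3, [0, 0, 0], [0, 0, 0]], [3, [0, 0, -1], [0, 0, 0]], [3, [0, 0, -2.5], [0, 0, 0]], [3, [0, 0, -3.5], [0, 0, 0]], [3, [0, 0, -3.5], [0, 0, 0.076]], [3, [0, 0, -1.5], [0, 0, 0.075]], [3, [0, 0, 0], [0, 0, 0]], [3, [0, 0, 0], [0, 0, 0]], [3, [0, 0, 0], [0, 0, 0]]])

```text
t: 31.07
ee_pos: [0.5311, 0.3989, 0.318]
ee_rot: [0.999, -0.033, -0.003, 0.002]
force: [-0.1, -0.7, -3.4]
gripper_width: 0.478
grasp_force: 25.0
```

```bash
python3 go.py .5352 -.0138 .15 -.068
```

```text
t 31.07 grasp pt [0.5302 0.3982 0.154 ] psi -0.0666 q [ 0.89  0.52 -0.   -0.   -1.06  0.62] F [-0.1 -0.7 -3.4] w 4.16 gf 25.0
turn [0.0048 0.0049 0.0014] then shift cm [ 3.22 41.15  0.4 ] norm 41.28
```

Emit:
play_rows(moves=[[3, [0.2, 2, 0], [0, 0, 0.001]], [3, [0.3, 3.6, 0], [0, 0, 0]], [3, [0.3, 3.6, 0], [0, 0, 0]], [3, [0.3, 3.6, 0], [0, 0, 0]], [3, [0.3, 3.6, 0], [0, 0, 0]], [3, [0.3, 3.6, 0], [0, 0, 0]], [3, [0.3, 3.6, 0], [0, 0, 0]], [3, [0.3, 3.6, 0], [0, 0, 0]], [3, [0.3, 3.6, 0], [0, 0, 0]], [3, [0.3, 3.6, 0], [0, 0, 0]]])

```text
t: 31.9
ee_pos: [0.5362, 0.0527, 0.3185]
ee_rot: [0.999, -0.034, -0.003, 0.001]
force: [0.7, -0.0, -2.6]
gripper_width: 0.484
grasp_force: 25.0
```

Emit:
play_rows(moves=[[3, [0.2, 3.6, 0], [0, 0, 0]], [3, [0, 2, 0], [0, 0, 0]], [3, [0, 1.15, 0], [0, 0, 0]], [3, [0, 0, 2], [0, 0, 0]], [3, [0, 0, 2], [0, 0, 0]], [3, [0, 0, 1.3], [0, 0, 0]], [3, [0, 0, 0], [0, 0, 0]], [3, [0, 0, 0], [0, 0, 0]], [3, [0, 0, 0], [0, 0, 0]]])

```text
t: 32.65
ee_pos: [0.535, -0.0126, 0.2681]
ee_rot: [0.999, -0.034, -0.0, 0.001]
force: [-0.3, 0.1, -2.1]
gripper_width: 0.481
grasp_force: 25.0
```

```bash
python3 go.py .5352 -.0138 .077 -.068
```

```text
t 32.65 grasp pt [ 0.5348 -0.0128  0.1041] psi -0.0671 q [ 0.28  0.38 -0.39  0.   -0.8   1.22] F [-0.3  0.1 -2.1] w 4.19 gf 25.0
turn [0.0015 0.0007 0.0009] then shift cm [0.03 0.12 2.71] norm 2.71
```

Emit:
play_rows(moves=[[3, [0, 0.08, 1], [0, 0, 0]], [3, [0, 0, 0.8], [0, 0, 0]], [3, [0, 0, 0.4], [0, 0, 0]], [3, [0, 0, 0.3], [0, 0, 0]], [3, [0, 0, 0.2], [0, 0, 0]], [3, [0, 0, 0.1], [0, 0, 0]], [3, [0, 0, 0], [0, 0, 0]]])

```text
t: 33.23
ee_pos: [0.5342, -0.0138, 0.2418]
ee_rot: [0.999, -0.034, -0.001, 0.001]
force: [-5.2, 0.7, 9.6]
gripper_width: 0.484
grasp_force: 25.0
```

```bash
python3 go.py .5352 -.0138 .077 -.068
```

```text
t 33.23 grasp pt [ 0.5339 -0.0141  0.0778] psi -0.0677 q [ 0.28  0.41 -0.42  0.   -0.74  1.22] F [-5.2  0.7  9.6] w 4.21 gf 25.0
turn [0.0017 0.0015 0.0003] then shift cm [ 0.1  -0.01  0.08] norm 0.13
```

Emit:
play_rows(moves=[[4.6, [0, 0, 0], [0, 0, 0]], [4.6, [0, 0, 0], [0, 0, 0]], [3, [0, 0, -0.1], [0, 0, 0]], [3, [0, 0, 0], [0, 0, 0]], [3, [0, 0, 0], [0, 0, 0]], [3, [0.15, 0, 0], [0, 0, 0]], [3, [0.15, 0, 0], [0, 0, 0]], [3, [0.15, 0, 0], [0, 0, 0]], [3, [0.1, 0, 0], [0, 0, 0]], [3, [0, 0, 0], [0, 0, 0]]])

```text
t: 34.07
ee_pos: [0.5382, -0.0143, 0.2415]
ee_rot: [0.999, -0.035, -0.004, 0.001]
force: [-9.0, 2.0, 10.8]
gripper_width: 0.483
grasp_force: 25.0
```

```bash
python3 go.py .5422 -.014 .077 -.068
```

```text
t 34.07 grasp pt [ 0.537  -0.0146  0.0775] psi -0.0694 q [ 0.27  0.42 -0.41 -0.   -0.75  1.23] F [-9.   2.  10.8] w 4.2 gf 25.0
turn [ 0.0022  0.0071 -0.0013] then shift cm [ 0.39 -0.06  0.05] norm 0.4
```

Emit:
play_rows(moves=[[3, [0.15, 0, 0], [0, 0, 0]], [3, [0.15, 0, 0], [0, 0, 0]], [3, [0, 0, 0], [0, 0, 0]]])

```text
t: 34.32
ee_pos: [0.5409, -0.0146, 0.2415]
ee_rot: [0.999, -0.035, -0.004, 0.001]
force: [-8.7, 2.6, 11.9]
gripper_width: 0.481
grasp_force: 25.0
```

```bash
python3 go.py .5422 -.014 .077 -.068
```

```text
t 34.32 grasp pt [ 0.5395 -0.0149  0.0775] psi -0.0699 q [ 0.27  0.42 -0.4  -0.   -0.75  1.23] F [-8.7  2.6 11.9] w 4.19 gf 25.0
turn [ 0.0023  0.0081 -0.0018] then shift cm [ 0.13 -0.07  0.05] norm 0.15
```

Emit:
play_rows(moves=[[3, [0.15, 0, 0], [0, 0, 0]], [3, [0.1, 0, 0], [0, 0, 0]], [3, [0, 0, 0], [0, 0, 0]]])

```text
t: 34.57
ee_pos: [0.5433, -0.0148, 0.2415]
ee_rot: [0.999, -0.035, -0.004, 0.001]
force: [-9.5, 2.6, 12.9]
gripper_width: 0.478
grasp_force: 25.0
```

```bash
python3 go.py .5422 -.014 .077 -.068
```

```text
t 34.57 grasp pt [ 0.5419 -0.0151  0.0775] psi -0.07 q [ 0.27  0.43 -0.4  -0.   -0.76  1.23] F [-9.5  2.6 12.9] w 4.16 gf 25.0
turn [ 0.0023  0.0083 -0.002 ] then shift cm [-0.11 -0.07  0.05] norm 0.14
```

Emit:
play_rows(moves=[[3, [0, 0, -0.1], [0, 0, 0]], [3, [0.15, 0, 0], [0, 0, 0]], [3, [0.1, 0, 0], [0, 0, 0]], [3, [0, 0, 0], [0, 0, 0]]])

```text
t: 34.9
ee_pos: [0.5454, -0.0147, 0.2416]
ee_rot: [0.999, -0.035, -0.005, 0.001]
force: [-10.6, 4.1, 10.6]
gripper_width: 0.481
grasp_force: 25.0
```

```bash
python3 go.py .5422 -.014 .077 -.068
```

```text
t 34.9 grasp pt [ 0.5436 -0.0149  0.0777] psi -0.0696 q [ 0.27  0.43 -0.39 -0.   -0.76  1.23] F [-10.6   4.1  10.6] w 4.19 gf 25.0
turn [ 0.0024  0.0106 -0.0016] then shift cm [-0.32 -0.05  0.06] norm 0.33
```

Emit:
play_rows(moves=[[3, [0.1, 0, 0], [0, 0, 0]], [3, [0.1, 0, 0], [0, 0, 0]], [3, [0, 0, 0], [0, 0, 0]]])

```text
t: 35.15
ee_pos: [0.5462, -0.0147, 0.2417]
ee_rot: [0.999, -0.035, -0.007, 0.001]
force: [-15.4, 6.7, 14.9]
gripper_width: 0.482
grasp_force: 25.0
```

```bash
python3 go.py .5422 -.014 .077 -.068
```

```text
t 35.15 grasp pt [ 0.5438 -0.015   0.0777] psi -0.0699 q [ 0.27  0.43 -0.39 -0.   -0.77  1.23] F [-15.4   6.7  14.9] w 4.19 gf 25.0
turn [ 0.0027  0.0144 -0.0019] then shift cm [-0.4  -0.04  0.07] norm 0.41
```

The third carrier is against the bar too. I'll release it and back away towards the key stand, while fitting the stand pose from the dark wing blobs in the first top picture.

Emit:
play_rows(moves=[[6, [-0.4, 0, 0], [0, 0, 0]], [6, [0, 0, 0], [0, 0, 0]], [6, [0, 0, -2], [0, 0, 0]], [6, [0, 0, -3.5], [0, 0, 0]], [6, [0, 0, -3.5], [0, 0, 0]], [4, [0, 0, -2], [0, 0, 0]], [4, [0, 0, -1], [0, 0, 0]], [4, [-4, 0, 0], [0, 0, 0]], [4, [-4, 0, 0], [0, 0, 0]], [4, [-2, 0, 0], [0, 0, 0]]])

```text
t: 35.98
ee_pos: [0.4431, -0.0081, 0.3605]
ee_rot: [0.999, -0.035, -0.002, 0.001]
force: [-0.3, 0.7, -0.5]
gripper_width: 0.477
grasp_force: 0.0
```

```bash
cat > keys.py <<'E'
from fit import *
import sys
def hull(p,kx,cam):
    P=[[kx+sx*.02,sy*.005,z] for sx in(-1,1) for sy in(-1,1) for z in(.035,.077)]
    U=np.array([proj(q,cam) for q in w(p,P)]);return cv2.convexHull(U.astype(np.float32)).reshape(-1,2)
def soft(p,kx,cam,box,S=8):
    x0,y0,x1,y1=box;m=np.zeros(((y1-y0)*S,(x1-x0)*S),np.uint8)
    for k in kx: cv2.fillPoly(m,[np.round((hull(p,k,cam)-[x0-.5,y0-.5])*S*16).astype(np.int32)],255,shift=4)
    return cv2.resize(m,(x1-x0,y1-y0),interpolation=cv2.INTER_AREA)/255.
def keyfit(img,cam,box,kx,g):
    x0,y0,x1,y1=box;gr=cv2.cvtColor(img,cv2.COLOR_BGR2GRAY)[y0:y1,x0:x1].astype(float)
    d=np.clip((140-gr)/100,0,1)
    from scipy.optimize import minimize
    f=lambda p:((soft(p,kx,cam,box)-d)**2).sum()
    r=minimize(f,g,method='Nelder-Mead',options=dict(initial_simplex=[g,g+np.array([.004,0,0]),g+np.array([0,.004,0]),g+np.array([0,0,.03])],maxiter=200));return r.x,r.fun,f(g)
if __name__=='__main__':
    g=np.array([.497,-.386,-.035])
    t=cv2.imread('pics/t0.png')
    print('top',keyfit(t,'top',(391,172,404,224),[-.056,0,.056],g))
    s=cv2.imread('pics/s0.png')
    print('side',keyfit(s,'side',(312,244,360,275),[-.056,0,.056],g))
E
python3 keys.py; python3 - <<'E'
from h import *
snap('top','t8.png');snap('side','s8.png')
t=cv2.imread('pics/t8.png')[135:235,262:362];s=cv2.imread('pics/s8.png')[170:270,235:335]
cv2.imwrite('pics/c8.png',cv2.resize(np.hstack([t,s]),None,fx=4,fy=4,interpolation=cv2.INTER_CUBIC))
print(find('carrier_0','top',4,.3),find('carrier_0','side',4,.3))
E
python3 go.py .497 -.386 .19 -.035
```

```text
top (array([ 0.50019922, -0.38306799, -0.05753939]), np.float64(12.73132249134948), np.float64(62.873132564398304))
side (array([ 0.497918  , -0.38955285, -0.02540433]), np.float64(165.35252410611304), np.float64(212.64822883506343))
[(0.61, array([ 0.5014, -0.1679,  0.039 ])), (0.49, array([ 0.5062, -0.0951,  0.0344]))] [(0.92, array([ 0.4987, -0.1712,  0.0381])), (0.91, array([ 0.5094, -0.0104,  0.0405])), (0.77, array([ 0.5079, -0.0924,  0.0416])), (0.7, array([ 5.224e-01, -9.260e-02, -4.000e-04]))]
t 36.18 grasp pt [ 0.4466 -0.0077  0.198 ] psi -0.0677 q [ 0.35  0.12 -0.47  0.   -0.98  1.15] F [ 0.4 -0.  -0.4] w 4.04 gf 0.0
turn [ 0.0011  0.     -0.0327] then shift cm [ 6.36 37.65  0.8 ] norm 38.19
```

View pics/c8.png

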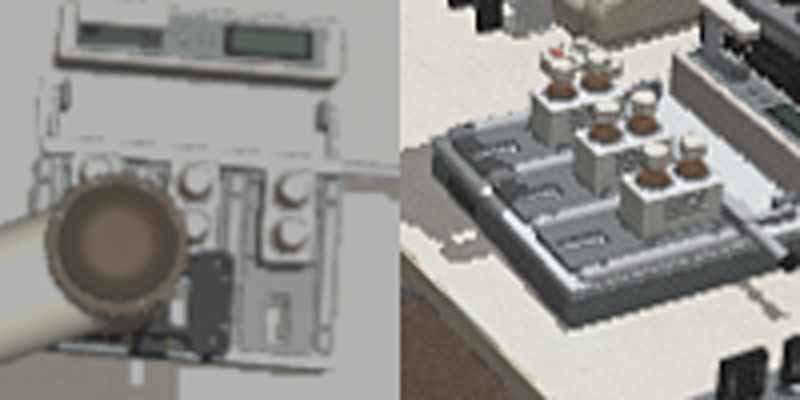

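All three carriers stand in their lanes against the bar: tabs at (500,148), (540,190) and (585,240) in the side half, with the blocks in line. Next is the middle key.

Emit:
play_rows(moves=[[4, [0.3, 2, 0], [0, 0, -0.02]], [4, [0.5, 3.6, 0], [0, 0, 0]], [4, [0.5, 3.6, 0], [0, 0, 0]], [4, [0.5, 3.6, 0], [0, 0, 0]], [4, [0.6, 3.6, 0], [0, 0, 0]], [4, [0.6, 3.6, 0], [0, 0, 0]], [4, [0.6, 3.6, 0], [0, 0, 0]], [4, [0.6, 3.6, 0], [0, 0, 0]], [4, [0.6, 3.6, 0], [0, 0, 0]], [4, [0.6, 3.6, 0], [0, 0, 0]]])

```text
t: 37.02
ee_pos: [0.4844, -0.3569, 0.3611]
ee_rot: [1.0, -0.025, -0.001, 0.001]
force: [1.1, 0.1, 0.3]
gripper_width: 0.462
grasp_force: 0.0
```

Emit:
play_rows(moves=[[4, [0.4, 2, 0], [0, 0, 0]], [4, [0.2, 1.2, 0], [0, 0, 0]], [4, [0, 0, 0], [0, 0, 0]], [4, [0, 0, 2], [0, 0, 0]], [4, [0, 0, 2], [0, 0, 0]], [4, [0, 0, 0], [0, 0, 0]], [4, [0, 0, 0], [0, 0, 0]], [4, [0, 0, 0], [0, 0, 0]]])

```text
t: 37.68
ee_pos: [0.4884, -0.3858, 0.3235]
ee_rot: [1.0, -0.023, 0.0, 0.001]
force: [0.4, -0.9, 0.4]
gripper_width: 0.458
grasp_force: 0.0
```

```bash
python3 go.py .499 -.385 .065 -.048
```

```text
t 37.68 grasp pt [ 0.4885 -0.3861  0.1595] psi -0.0468 q [-0.41  0.44 -0.11  0.   -1.01  1.93] F [ 0.4 -0.9  0.4] w 3.98 gf 0.0
turn [ 0.0022 -0.0003  0.0012] then shift cm [ 1.05 -0.13  9.45] norm 9.51
```

Emit:
play_rows(moves=[[4, [1.05, -0.1, 0], [0, 0, 0]], [4, [0, 0, 2.5], [0, 0, 0]], [4, [0, 0, 3], [0, 0, 0]], [4, [0, 0, 2], [0, 0, 0]], [4, [0, 0, 1.2], [0, 0, 0]], [4, [0, 0, 0.7], [0, 0, 0]], [4, [0, 0, 0], [0, 0, 0]], [4, [0, 0, 0], [0, 0, 0]]])

```text
t: 38.35
ee_pos: [0.499, -0.386, 0.2296]
ee_rot: [1.0, -0.024, 0.001, 0.001]
force: [-0.0, -0.6, -0.3]
gripper_width: 0.458
grasp_force: 0.0
```

```bash
python3 go.py .499 -.385 .065 -.048
```

```text
t 38.35 grasp pt [ 0.4991 -0.3864  0.0656] psi -0.0476 q [-0.4   0.56 -0.19  0.   -0.82  1.92] F [-0.  -0.6 -0.3] w 3.98 gf 0.0
turn [ 0.0023 -0.0011  0.0004] then shift cm [-0.   -0.1   0.06] norm 0.12
```

Emit:
play_rows(moves=[[2, [0, 0, 0], [0, 0, 0]], [0.5, [0, 0, 0], [0, 0, 0]], [0.5, [0, 0, 0], [0, 0, 0]], [0.5, [0, 0, 0], [0, 0, 0]], [0.5, [0, 0, 0], [0, 0, 0]], [0.5, [0, 0, 0], [0, 0, 0]], [0.5, [0, 0, 0], [0, 0, 0]]], squeeze=10)

```text
t: 38.93
ee_pos: [0.4982, -0.3859, 0.2288]
ee_rot: [1.0, -0.024, -0.0, 0.001]
force: [0.4, -0.6, 0.4]
gripper_width: 0.117
grasp_force: 10.0
```

```bash
python3 go.py .499 -.385 .065 -.048; python3 - <<'E'
from h import *
t=cv2.imread('pics/t0.png')
snap('side','s9.png');snap('top','t9.png')
t=cv2.imread('pics/t9.png')[150:230,350:430];s=cv2.imread('pics/s9.png')[215:295,305:385]
cv2.imwrite('pics/c9.png',cv2.resize(np.hstack([t,s]),None,fx=5,fy=5,interpolation=cv2.INTER_CUBIC))
E
```

```text
t 38.93 grasp pt [ 0.4981 -0.3861  0.0648] psi -0.0483 q [-0.4   0.56 -0.19  0.   -0.82  1.92] F [ 0.4 -0.6  0.4] w 1.01 gf 10.0
turn [ 0.0014  0.0004 -0.0003] then shift cm [ 0.08 -0.09 -0.02] norm 0.12
```

View pics/c9.png

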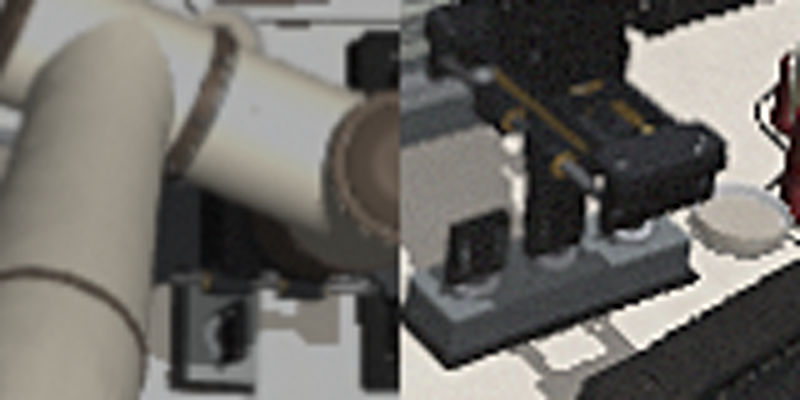

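The finger is on the middle key (553,200 in the side half) with its collar just visible below. I'll tighten the grip and lift straight up.

Emit:
play_rows(moves=[[0.5, [0, 0, 0], [0, 0, 0]], [0.5, [0, 0, -0.5], [0, 0, 0]], [0.5, [0, 0, -1], [0, 0, 0]], [0.5, [0, 0, -1.5], [0, 0, 0]], [0.5, [0, 0, -2.5], [0, 0, 0]], [0.5, [0, 0, -3], [0, 0, 0]], [0.5, [0, 0, -3], [0, 0, 0]], [0.5, [0, 0, -1.5], [0, 0, 0.02]], [0.5, [0, 0, 0], [0, 0, 0]], [0.5, [0, 0, 0], [0, 0, 0]]], squeeze=30)

```text
t: 39.87
ee_pos: [0.4981, -0.3854, 0.3597]
ee_rot: [0.999, -0.034, 0.001, 0.001]
force: [-0.9, -0.0, -1.6]
gripper_width: 0.115
grasp_force: 30.0
```

```bash
python3 go.py .4506 -.1683 .19 -.068
```

```text
t 39.87 grasp pt [ 0.4983 -0.3857  0.1957] psi -0.0682 q [-0.4   0.43 -0.05  0.   -1.1   1.9 ] F [-0.9 -0.  -1.6] w 1.0 gf 30.0
turn [ 0.0014 -0.0017 -0.0002] then shift cm [ -6.21 -21.34   0.57] norm 22.23
```

Emit:
play_rows(moves=[[0.5, [-0.5, -1.8, 0], [0, 0, 0]], [0.5, [-0.9, -3.1, 0], [0, 0, 0]], [0.5, [-0.9, -3.1, 0], [0, 0, 0]], [0.5, [-0.9, -3.1, 0], [0, 0, 0]], [0.5, [-0.9, -3.1, 0], [0, 0, 0]], [0.5, [-0.9, -3.1, 0], [0, 0, 0]], [0.5, [-0.8, -2.5, 0], [0, 0, 0]], [0.5, [-0.4, -1.54, 1], [0, 0, 0]], [0.5, [0, 0, 3], [0, 0, 0]], [0.5, [0, 0, 3], [0, 0, 0]]])

```text
t: 40.7
ee_pos: [0.4504, -0.1674, 0.2877]
ee_rot: [0.999, -0.033, 0.0, 0.0]
force: [0.3, -0.2, -1.4]
gripper_width: 0.114
grasp_force: 30.0
```

Emit:
play_rows(moves=[[0.5, [0, 0, 1], [0, 0, 0]], [0.5, [0, 0, 0], [0, 0, 0]], [0.5, [0, 0, 0], [0, 0, 0]], [0.5, [0, 0, 0], [0, 0, 0]]])

```text
t: 41.03
ee_pos: [0.4512, -0.1687, 0.2786]
ee_rot: [0.999, -0.034, -0.0, 0.001]
force: [0.2, 0.0, 0.1]
gripper_width: 0.11
grasp_force: 30.0
```

```bash
python3 go.py .4506 -.1683 .106 -.068; python3 - <<'E'
from h import *
snap('side','s10.png');snap('top','t10.png')
t=cv2.imread('pics/t10.png')[150:230,290:370];s=cv2.imread('pics/s10.png')[180:260,240:320]
cv2.imwrite('pics/c10.png',cv2.resize(np.hstack([t,s]),None,fx=5,fy=5,interpolation=cv2.INTER_CUBIC))
E
python3 go.py .4506 -.1683 .106 -.068
```

```text
t 41.03 grasp pt [ 0.4511 -0.1689  0.1146] psi -0.068 q [-0.02  0.28 -0.51  0.   -0.78  1.52] F [0.2 0.  0.1] w 0.96 gf 30.0
turn [ 0.0014  0.0003 -0.    ] then shift cm [-0.06 -0.03  0.86] norm 0.86
t 41.13 grasp pt [ 0.4515 -0.1689  0.1152] psi -0.0684 q [-0.02  0.28 -0.51  0.   -0.78  1.52] F [-0.1 -0.5 -0.9] w 1.0 gf 30.0
turn [ 0.0012 -0.0013 -0.0004] then shift cm [-0.07 -0.04  0.92] norm 0.92
```

View pics/c10.png

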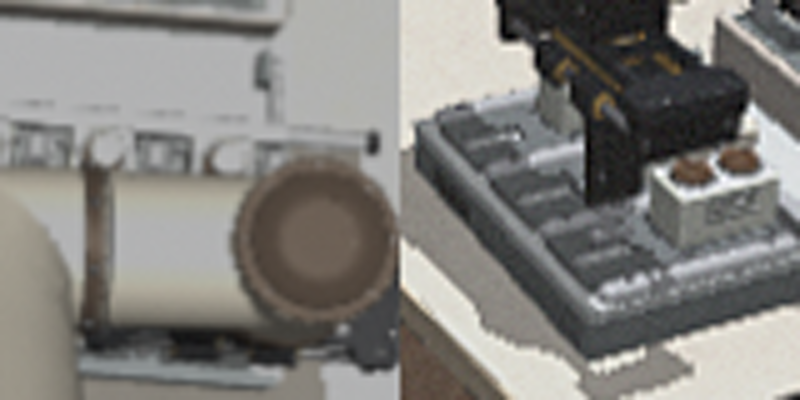

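```bash
python3 - <<'E'
from h import *
for p in([.4515,-.1689,.097],[.4515,-.1689,.083],[.4515,-.1689,.055],[.4506,-.1683,.046],[.456,-.0885,.046]):
    u=proj(p,'side');print(p,(u-[240,180])*5+[400,0])
s=cv2.imread('pics/s10.png')[185:245,255:315]
cv2.imwrite('pics/c10b.png',cv2.resize(s,None,fx=9,fy=9,interpolation=cv2.INTER_LANCZOS4))
E
```

```text
[0.4515, -0.1689, 0.097] [606.73057497 181.67400551]
[0.4515, -0.1689, 0.083] [605.71625158 200.40825099]
[0.4515, -0.1689, 0.055] [603.71158913 237.35579374]
[0.4506, -0.1683, 0.046] [601.39155368 249.00693707]
[0.456, -0.0885, 0.046] [543.22871321 188.88481936]
```

View pics/c10b.png

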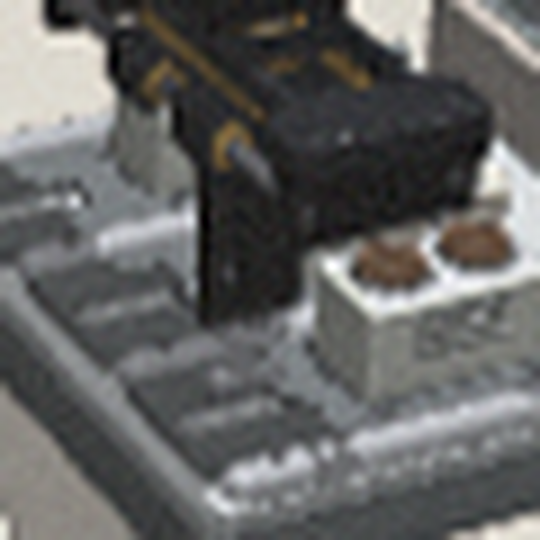

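The opening stays at 10 mm and a faint key shape shows under the fingers at (230,375), above the slot at (235,410). I'll lower in steps and watch the force.

Emit:
play_rows(moves=[[0.5, [-0.05, -0.03, 0.6], [0, 0, 0]], [0.5, [0, 0, 0.4], [0, 0, 0]], [0.5, [0, 0, 0.3], [0, 0, 0]], [0.5, [0, 0, 0], [0, 0, 0]]])

```text
t: 41.47
ee_pos: [0.4501, -0.1682, 0.2646]
ee_rot: [0.999, -0.034, -0.001, 0.0]
force: [0.6, 0.1, -1.1]
gripper_width: 0.115
grasp_force: 30.0
```

```bash
python3 go.py .4506 -.1683 .081 -.068
```

```text
t 41.47 grasp pt [ 0.4497 -0.1684  0.1006] psi -0.0686 q [-0.02  0.3  -0.53  0.   -0.74  1.52] F [ 0.6  0.1 -1.1] w 1.0 gf 30.0
turn [ 0.001   0.0022 -0.0006] then shift cm [0.05 0.   1.96] norm 1.96
```

Emit:
play_rows(moves=[[0.5, [0, 0, 0.3], [0, 0, 0]], [0.5, [0, 0, 0.3], [0, 0, 0]], [0.5, [0, 0, 0], [0, 0, 0]]])

```text
t: 41.72
ee_pos: [0.4502, -0.1682, 0.2587]
ee_rot: [0.999, -0.034, -0.001, 0.0]
force: [0.1, 0.1, -0.1]
gripper_width: 0.112
grasp_force: 30.0
```

```bash
python3 go.py .4506 -.1683 .081 -.068
```

```text
t 41.72 grasp pt [ 0.4499 -0.1684  0.0947] psi -0.0686 q [-0.02  0.31 -0.53  0.   -0.73  1.52] F [ 0.1  0.1 -0.1] w 0.98 gf 30.0
turn [ 0.001   0.002  -0.0006] then shift cm [0.04 0.   1.37] norm 1.37
```

Emit:
play_rows(moves=[[0.5, [0, 0, 0.4], [0, 0, 0]], [0.5, [0, 0, 0.4], [0, 0, 0]], [0.5, [0, 0, 0.4], [0, 0, 0]], [0.5, [0, 0, 0.15], [0, 0, 0]], [0.5, [0, 0, 0], [0, 0, 0]]])

```text
t: 42.13
ee_pos: [0.4502, -0.1683, 0.2452]
ee_rot: [0.999, -0.034, -0.001, 0.001]
force: [-0.3, -0.3, -0.5]
gripper_width: 0.112
grasp_force: 30.0
```

```bash
python3 go.py .4506 -.1683 .081 -.068
```

```text
t 42.13 grasp pt [ 0.4498 -0.1684  0.0812] psi -0.0684 q [-0.02  0.33 -0.55  0.   -0.69  1.52] F [-0.3 -0.3 -0.5] w 0.97 gf 30.0
turn [ 0.0011  0.0022 -0.0004] then shift cm [0.04 0.   0.02] norm 0.04
```

Emit:
play_rows(moves=[[0.5, [0, 0, 0.15], [0, 0, 0]], [0.5, [0, 0, 0.1], [0, 0, 0]], [0.5, [0, 0, 0], [0, 0, 0]]])

```text
t: 42.38
ee_pos: [0.4505, -0.1683, 0.2447]
ee_rot: [0.999, -0.034, -0.0, 0.001]
force: [-3.2, 1.3, 9.2]
gripper_width: 0.114
grasp_force: 30.0
```

```bash
python3 go.py .4506 -.1683 .081 -.068
```

```text
t 42.38 grasp pt [ 0.4504 -0.1685  0.0807] psi -0.0676 q [-0.02  0.33 -0.55  0.   -0.69  1.52] F [-3.2  1.3  9.2] w 0.99 gf 30.0
turn [0.0016 0.0005 0.0004] then shift cm [ 0.01  0.   -0.03] norm 0.03
```

The collar is on the tab (z 0.0807, 9 N). Quarter turn next.

Emit:
play_rows(moves=[[0.5, [0, 0, -0.15], [0, 0, 0.12]], [0.5, [0, 0, 0], [0, 0, 0.12]], [0.5, [0, 0, 0], [0, 0, 0.12]], [0.5, [0, 0, 0], [0, 0, 0.12]], [0.5, [0, 0, 0], [0, 0, 0.12]], [0.5, [0, 0, 0], [0, 0, 0.12]], [0.5, [0, 0, 0], [0, 0, 0.12]], [0.5, [0, 0, 0], [0, 0, 0.12]], [0.5, [0, 0, 0], [0, 0, 0.12]], [0.5, [0, 0, 0], [0, 0, 0.12]]])

```text
t: 43.22
ee_pos: [0.4515, -0.1679, 0.2453]
ee_rot: [0.804, -0.595, 0.002, -0.001]
force: [2.3, 3.0, -0.8]
gripper_width: 0.118
grasp_force: 30.0
```

Emit:
play_rows(moves=[[0.5, [0, 0, 0], [0, 0, 0.12]], [0.5, [0, 0, 0], [0, 0, 0.12]], [0.5, [0, 0, 0], [0, 0, 0.12]], [0.5, [0, 0, 0], [0, 0, 0.011]], [0.5, [0, 0, 0], [0, 0, 0]]])

```text
t: 43.63
ee_pos: [0.4517, -0.1678, 0.2455]
ee_rot: [-0.684, 0.73, -0.002, 0.001]
force: [4.1, 4.2, 0.2]
gripper_width: 0.113
grasp_force: 30.0
```

```bash
python3 go.py .4506 -.1683 .081 -1.639
```

```text
t 43.63 grasp pt [ 0.4524 -0.168   0.0815] psi -1.6363 q [-0.02  0.33 -0.55  0.   -0.69 -0.05] F [4.1 4.2 0.2] w 0.99 gf 30.0
turn [-0.0043 -0.0005  0.0027] then shift cm [0.05 0.11 0.05] norm 0.13
```

Emit:
play_rows(moves=[[0.5, [0, 0, 0.1], [0, 0, 0]], [3, [0, 0, 0], [0, 0, 0]], [3, [0, 0, 0], [0, 0, 0]], [3, [0, 0, -1.5], [0, 0, 0]], [3, [0, 0, -3], [0, 0, 0]], [3, [0, 0, -4], [0, 0, 0]], [3, [0, 0, -3], [0, 0, -0.06]], [3, [0, 0, 0], [0, 0, -0.12]], [3, [0, 0, 0], [0, 0, -0.12]], [3, [0, 0, 0], [0, 0, -0.12]]])

```text
t: 44.47
ee_pos: [0.4497, -0.1684, 0.3592]
ee_rot: [0.822, -0.57, -0.0, 0.001]
force: [-0.3, -0.6, 0.4]
gripper_width: 0.342
grasp_force: 0.0
```

Emit:
play_rows(moves=[[4, [0, 0, 0], [0, 0, -0.12]], [4, [0, 0, 0], [0, 0, -0.12]], [4, [0, 0, 0], [0, 0, -0.12]], [4, [0, 0, 0], [0, 0, -0.12]], [4, [0, 0, 0], [0, 0, -0.12]], [4, [0, 0, 0], [0, 0, -0.12]], [4, [0, 0, 0], [0, 0, -0.12]], [4, [0, 0, 0], [0, 0, -0.12]], [4, [0, 0, 0], [0, 0, -0.12]], [4, [0, 0, 0], [0, 0, -0.09]]])

```text
t: 45.3
ee_pos: [0.4498, -0.1685, 0.3583]
ee_rot: [1.0, -0.021, -0.002, 0.001]
force: [-0.4, -0.9, 0.6]
gripper_width: 0.46
grasp_force: 0.0
```

```bash
python3 go.py .4431 -.3835 .16 -.048; python3 - <<'E'
from h import *
snap('side','s11.png');snap('top','t11.png')
print(find('key_0','side',4,.3),find('key_0','top',4,.3),find('carrier_0','side',4,.3))
E
python3 go.py .4431 -.3835 .16 -.048
```

```text
t 45.3 grasp pt [ 0.4492 -0.1687  0.1943] psi -0.0428 q [-0.02  0.18 -0.41  0.   -0.99  1.55] F [-0.4 -0.9  0.6] w 4.01 gf 0.0
turn [0.0014 0.0032 0.0052] then shift cm [ 0.37 21.51  3.43] norm 21.78
[(0.72, array([ 0.4452, -0.3854,  0.0065])), (0.58, array([ 0.4505, -0.1696,  0.0221])), (0.52, array([ 0.5555, -0.3929,  0.0043])), (0.32, array([ 0.4629, -0.0117,  0.039 ]))] [(0.62, array([ 0.5565, -0.3843,  0.0035])), (0.57, array([ 0.4445, -0.3866,  0.0061]))] [(0.75, array([ 0.5002, -0.1733,  0.039 ])), (0.74, array([ 0.507 , -0.008 ,  0.0373])), (0.72, array([ 0.5071, -0.0901,  0.0412]))]
t 45.55 grasp pt [ 0.4499 -0.1685  0.1946] psi -0.051 q [-0.02  0.18 -0.41  0.   -0.99  1.54] F [-0.6 -0.7 -0.7] w 4.0 gf 0.0
turn [ 0.0013  0.0018 -0.003 ] then shift cm [ 0.33 21.53  3.46] norm 21.8
```

Emit:
play_rows(moves=[[4, [0, 2, 0], [0, 0, 0]], [4, [0.1, 3.6, 0], [0, 0, 0]], [4, [0.1, 3.6, 0], [0, 0, 0]], [4, [0.1, 3.6, 0], [0, 0, 0]], [4, [0.1, 3.6, 0], [0, 0, 0]], [4, [0, 3, 0], [0, 0, 0]], [4, [0, 2.15, 1], [0, 0, 0]], [4, [0, 0, 2.5], [0, 0, 0]], [4, [0, 0, 2.5], [0, 0, 0]], [4, [0, 0, 2], [0, 0, 0]]])

```text
t: 46.38
ee_pos: [0.4429, -0.3842, 0.2771]
ee_rot: [1.0, -0.026, -0.001, -0.0]
force: [-0.3, 1.3, 0.2]
gripper_width: 0.461
grasp_force: 0.0
```

Emit:
play_rows(moves=[[4, [0, 0, 2], [0, 0, 0]], [4, [0, 0, 1.5], [0, 0, 0]], [4, [0, 0, 1], [0, 0, 0]], [4, [0, 0, 0], [0, 0, 0]], [4, [0, 0, 0], [0, 0, 0]], [4, [0, 0, 0], [0, 0, 0]]])

```text
t: 46.88
ee_pos: [0.4442, -0.384, 0.2351]
ee_rot: [1.0, -0.025, 0.0, 0.001]
force: [0.4, 0.2, 0.5]
gripper_width: 0.457
grasp_force: 0.0
```

```bash
python3 go.py .4433 -.3838 .065 -.048
```

```text
t 46.88 grasp pt [ 0.4444 -0.3843  0.0711] psi -0.0492 q [-0.44  0.49 -0.3   0.   -0.78  1.96] F [0.4 0.2 0.5] w 3.97 gf 0.0
turn [ 0.0022 -0.0009 -0.0012] then shift cm [-0.09 -0.01  0.61] norm 0.62
```

Emit:
play_rows(moves=[[4, [-0.05, 0, 0.6], [0, 0, 0]], [3, [0, 0, 0], [0, 0, 0]], [0.5, [0, 0, 0], [0, 0, 0]], [0.5, [0, 0, 0], [0, 0, 0]], [0.5, [0, 0, 0], [0, 0, 0]], [0.5, [0, 0, 0], [0, 0, 0]], [0.5, [0, 0, 0], [0, 0, 0]], [0.5, [0, 0, 0], [0, 0, 0]], [0.5, [0, 0, 0], [0, 0, 0]]], squeeze=12)

```text
t: 47.63
ee_pos: [0.4433, -0.3837, 0.2282]
ee_rot: [1.0, -0.025, -0.0, 0.001]
force: [-0.1, 0.5, 1.5]
gripper_width: 0.109
grasp_force: 12.0
```

```bash
python3 go.py .4433 -.3838 .065 -.048
```

```text
t 47.63 grasp pt [ 0.4432 -0.3839  0.0642] psi -0.0493 q [-0.44  0.5  -0.3   0.   -0.77  1.96] F [-0.1  0.5  1.5] w 0.95 gf 12.0
turn [ 0.0012  0.0006 -0.0013] then shift cm [-0.    0.01 -0.08] norm 0.08
```

Emit:
play_rows(moves=[[0.5, [0, 0, 0], [0, 0, 0]], [0.5, [0, 0, -0.5], [0, 0, 0]], [0.5, [0, 0, -1], [0, 0, 0]], [0.5, [0, 0, -1.5], [0, 0, 0]], [0.5, [0, 0, -2.5], [0, 0, 0]], [0.5, [0, 0, -3], [0, 0, 0]], [0.5, [0, 0, -3], [0, 0, 0]], [0.5, [0, 0, -1.5], [0, 0, 0.019]], [0.5, [0, 0, 0], [0, 0, 0]], [0.5, [0, 0, 0], [0, 0, 0]]], squeeze=30)

```text
t: 48.47
ee_pos: [0.4431, -0.3834, 0.3593]
ee_rot: [0.999, -0.034, 0.001, 0.001]
force: [0.5, 0.2, -0.6]
gripper_width: 0.116
grasp_force: 30.0
```

```bash
python3 go.py .456 -.0885 .19 -.068
```

```text
t 48.47 grasp pt [ 0.4434 -0.3837  0.1953] psi -0.0683 q [-0.44  0.35 -0.16  0.   -1.06  1.94] F [ 0.5  0.2 -0.6] w 1.01 gf 30.0
turn [ 0.0016 -0.0018 -0.0003] then shift cm [ -0.72 -29.51   0.53] norm 29.52
```

Emit:
play_rows(moves=[[0.5, [0, -1.8, 0], [0, 0, 0]], [0.5, [-0.1, -3.6, 0], [0, 0, 0]], [0.5, [-0.1, -3.6, 0], [0, 0, 0]], [0.5, [-0.1, -3.6, 0], [0, 0, 0]], [0.5, [-0.1, -3.6, 0], [0, 0, 0]], [0.5, [-0.1, -3.6, 0], [0, 0, 0]], [0.5, [-0.1, -3.6, 0], [0, 0, 0]], [0.5, [-0.1, -3, 0], [0, 0, 0]], [0.5, [-0.1, -2, 0], [0, 0, 0]], [0.5, [0, -1.1, 0], [0, 0, 0]]])

```text
t: 49.3
ee_pos: [0.4548, -0.0867, 0.3564]
ee_rot: [0.999, -0.033, -0.002, 0.001]
force: [-0.4, 0.4, -0.9]
gripper_width: 0.113
grasp_force: 30.0
```

Emit:
play_rows(moves=[[0.5, [0, 0, 2], [0, 0, 0]], [0.5, [0, 0, 3], [0, 0, 0]], [0.5, [0, 0, 2], [0, 0, 0]], [0.5, [0, 0, 1], [0, 0, 0]], [0.5, [0, 0, 0], [0, 0, 0]], [0.5, [0, 0, 0], [0, 0, 0]], [0.5, [0, 0, 0], [0, 0, 0]]])

```text
t: 49.88
ee_pos: [0.4558, -0.089, 0.278]
ee_rot: [0.999, -0.034, -0.0, 0.001]
force: [-0.4, -0.6, 0.5]
gripper_width: 0.114
grasp_force: 30.0
```

```bash
python3 go.py .456 -.0885 .106 -.068
```

```text
t 49.88 grasp pt [ 0.4557 -0.0892  0.114 ] psi -0.0684 q [ 0.16  0.26 -0.55  0.   -0.76  1.34] F [-0.4 -0.6  0.5] w 0.99 gf 30.0
turn [ 0.0013  0.0003 -0.0004] then shift cm [ 0.02 -0.05  0.8 ] norm 0.81
```

Emit:
play_rows(moves=[[0.5, [0, -0.03, 0.6], [0, 0, 0]], [0.5, [0, 0, 0.4], [0, 0, 0]], [0.5, [0, 0, 0.4], [0, 0, 0]], [0.5, [0, 0, 0.3], [0, 0, 0]], [0.5, [0, 0, 0], [0, 0, 0]]])

```text
t: 50.3
ee_pos: [0.4552, -0.0886, 0.2601]
ee_rot: [0.999, -0.034, -0.001, 0.001]
force: [-0.5, 0.3, -0.3]
gripper_width: 0.114
grasp_force: 30.0
```

```bash
python3 go.py .456 -.0885 .081 -.068
```

```text
t 50.3 grasp pt [ 0.4548 -0.0888  0.0961] psi -0.0685 q [ 0.16  0.29 -0.57  0.   -0.72  1.34] F [-0.5  0.3 -0.3] w 0.99 gf 30.0
turn [ 0.0013  0.002  -0.0005] then shift cm [ 0.08 -0.01  1.51] norm 1.51
```

Emit:
play_rows(moves=[[0.5, [0, 0, 0.4], [0, 0, 0]], [0.5, [0, 0, 0.4], [0, 0, 0]], [0.5, [0, 0, 0.4], [0, 0, 0]], [0.5, [0, 0, 0.3], [0, 0, 0]], [0.5, [0, 0, 0], [0, 0, 0]]])

```text
t: 50.72
ee_pos: [0.4552, -0.0886, 0.2449]
ee_rot: [0.999, -0.034, -0.001, 0.001]
force: [-0.5, -0.4, -0.3]
gripper_width: 0.11
grasp_force: 30.0
```

```bash
python3 go.py .456 -.0885 .081 -.068
```

```text
t 50.72 grasp pt [ 0.4547 -0.0888  0.0809] psi -0.0685 q [ 0.16  0.31 -0.59  0.   -0.68  1.34] F [-0.5 -0.4 -0.3] w 0.96 gf 30.0
turn [ 0.0014  0.0025 -0.0005] then shift cm [ 0.08 -0.01 -0.01] norm 0.09
```

Emit:
play_rows(moves=[[0.5, [0, 0, 0.15], [0, 0, 0]], [0.5, [0, 0, 0.1], [0, 0, 0]], [0.5, [0, 0, 0], [0, 0, 0]]])

```text
t: 50.97
ee_pos: [0.4556, -0.0885, 0.2441]
ee_rot: [0.999, -0.034, -0.0, 0.001]
force: [-2.2, 0.9, 6.9]
gripper_width: 0.115
grasp_force: 30.0
```

```bash
python3 go.py .456 -.0885 .081 -.068
```

```text
t 50.97 grasp pt [ 0.4554 -0.0887  0.0801] psi -0.0677 q [ 0.16  0.31 -0.59  0.   -0.67  1.34] F [-2.2  0.9  6.9] w 1.0 gf 30.0
turn [0.0015 0.0006 0.0003] then shift cm [ 0.04 -0.   -0.09] norm 0.1
```

The collar is seated (6.9 N at z 0.0801). Quarter turn, then release.

Emit:
play_rows(moves=[[0.5, [0, 0, -0.12], [0, 0, 0.12]], [0.5, [0, 0, 0], [0, 0, 0.12]], [0.5, [0, 0, 0], [0, 0, 0.12]], [0.5, [0, 0, 0], [0, 0, 0.12]], [0.5, [0, 0, 0], [0, 0, 0.12]], [0.5, [0, 0, 0], [0, 0, 0.12]], [0.5, [0, 0, 0], [0, 0, 0.12]], [0.5, [0, 0, 0], [0, 0, 0.12]], [0.5, [0, 0, 0], [0, 0, 0.12]], [0.5, [0, 0, 0], [0, 0, 0.12]]])

```text
t: 51.8
ee_pos: [0.4556, -0.0885, 0.2445]
ee_rot: [0.804, -0.595, 0.0, 0.001]
force: [0.7, -0.7, -0.4]
gripper_width: 0.114
grasp_force: 30.0
```

Emit:
play_rows(moves=[[0.5, [0, 0, 0], [0, 0, 0.12]], [0.5, [0, 0, 0], [0, 0, 0.12]], [0.5, [0, 0, 0], [0, 0, 0.12]], [0.5, [0, 0, 0], [0, 0, 0.011]], [0.5, [0, 0, 0], [0, 0, 0]]])

```text
t: 52.22
ee_pos: [0.4556, -0.0885, 0.2445]
ee_rot: [-0.683, 0.73, -0.0, -0.0]
force: [-0.5, 0.4, -0.5]
gripper_width: 0.111
grasp_force: 30.0
```

```bash
python3 go.py .456 -.0885 .081 -1.639
```

```text
t 52.22 grasp pt [ 0.4555 -0.0886  0.0805] psi -1.6368 q [ 0.16  0.31 -0.59  0.   -0.67 -0.23] F [-0.5  0.4 -0.5] w 0.96 gf 30.0
turn [ 0.0002 -0.001   0.0022] then shift cm [ 0.   -0.04 -0.05] norm 0.06
```

Emit:
play_rows(moves=[[0.5, [0, 0, 0.1], [0, 0, 0]], [3, [0, 0, 0], [0, 0, 0]], [3, [0, 0, 0], [0, 0, 0]], [3, [0, 0, -1.5], [0, 0, 0]], [3, [0, 0, -3], [0, 0, 0]], [3, [0, 0, -4], [0, 0, 0]], [3, [0, 0, -3], [0, 0, -0.06]], [3, [0, 0, 0], [0, 0, -0.12]], [3, [0, 0, 0], [0, 0, -0.12]], [3, [0, 0, 0], [0, 0, -0.12]]])

```text
t: 53.05
ee_pos: [0.4553, -0.0884, 0.3591]
ee_rot: [0.822, -0.57, 0.001, -0.0]
force: [-0.4, 0.3, -0.3]
gripper_width: 0.344
grasp_force: 0.0
```

Emit:
play_rows(moves=[[4, [0, 0, 0], [0, 0, -0.12]], [4, [0, 0, 0], [0, 0, -0.12]], [4, [0, 0, 0], [0, 0, -0.12]], [4, [0, 0, 0], [0, 0, -0.12]], [4, [0, 0, 0], [0, 0, -0.12]], [4, [0, 0, 0], [0, 0, -0.12]], [4, [0, 0, 0], [0, 0, -0.12]], [4, [0, 0, 0], [0, 0, -0.12]], [4, [0, 0, 0], [0, 0, -0.12]], [4, [0, 0, 0], [0, 0, -0.09]]])

```text
t: 53.88
ee_pos: [0.4554, -0.0884, 0.3582]
ee_rot: [1.0, -0.021, -0.001, 0.001]
force: [-0.0, 0.7, 0.2]
gripper_width: 0.463
grasp_force: 0.0
```

```bash
python3 - <<'E'
from h import *
snap('side','s12.png');snap('top','t12.png')
print(find('key_0','side',4,.3),find('key_0','top',4,.3))
E
python3 go.py .5549 -.3889 .19 -.048
```

```text
[(0.67, array([ 0.558 , -0.3906,  0.0087])), (0.53, array([ 0.4514, -0.1685,  0.0235])), (0.52, array([ 0.4547, -0.0901,  0.0204]))] [(0.58, array([ 0.5589, -0.3848,  0.0042]))]
t 54.08 grasp pt [ 0.4553 -0.0886  0.1943] psi -0.0512 q [ 0.16  0.15 -0.44  0.   -0.98  1.36] F [-0.1 -0.4 -0.8] w 4.0 gf 0.0
turn [ 0.0011  0.0009 -0.0032] then shift cm [11.37 29.54  0.43] norm 31.65
```

Emit:
play_rows(moves=[[4, [0.7, 1.8, 0], [0, 0, 0]], [4, [1.3, 3.4, 0], [0, 0, 0]], [4, [1.3, 3.4, 0], [0, 0, 0]], [4, [1.3, 3.4, 0], [0, 0, 0]], [4, [1.3, 3.4, 0], [0, 0, 0]], [4, [1.3, 3.4, 0], [0, 0, 0]], [4, [1.3, 3.4, 0], [0, 0, 0]], [4, [1.3, 3.4, 0], [0, 0, 0]], [4, [1.1, 2.4, 0], [0, 0, 0]], [4, [0.5, 1.5, 1], [0, 0, 0]]])

```text
t: 54.92
ee_pos: [0.5559, -0.3919, 0.3497]
ee_rot: [1.0, -0.026, 0.001, 0.002]
force: [0.4, -0.2, 0.9]
gripper_width: 0.461
grasp_force: 0.0
```

Emit:
play_rows(moves=[[4, [0, 0, 3], [0, 0, 0]], [4, [0, 0, 3], [0, 0, 0]], [4, [0, 0, 2.5], [0, 0, 0]], [4, [0, 0, 1.8], [0, 0, 0]], [4, [0, 0, 1], [0, 0, 0]], [4, [0, 0, 0], [0, 0, 0]], [4, [0, 0, 0], [0, 0, 0]], [4, [0, 0, 0], [0, 0, 0]]])

```text
t: 55.58
ee_pos: [0.5554, -0.389, 0.2373]
ee_rot: [1.0, -0.025, 0.001, 0.001]
force: [0.6, 0.5, 0.5]
gripper_width: 0.459
grasp_force: 0.0
```

```bash
python3 go.py .5552 -.3889 .065 -.048
```

```text
t 55.58 grasp pt [ 0.5557 -0.3895  0.0733] psi -0.0492 q [-0.37  0.62 -0.05  0.   -0.9   1.89] F [0.6 0.5 0.5] w 4.0 gf 0.0
turn [ 0.0026 -0.0019 -0.0012] then shift cm [-0.02 -0.01  0.83] norm 0.83
```

Emit:
play_rows(moves=[[4, [0, 0, 0.82], [0, 0, 0]], [3, [0, 0, 0], [0, 0, 0]], [0.5, [0, 0, 0], [0, 0, 0]], [0.5, [0, 0, 0], [0, 0, 0]], [0.5, [0, 0, 0], [0, 0, 0]], [0.5, [0, 0, 0], [0, 0, 0]], [0.5, [0, 0, 0], [0, 0, 0]], [0.5, [0, 0, 0], [0, 0, 0]], [0.5, [0, 0, 0], [0, 0, 0]]], squeeze=12)

```text
t: 56.33
ee_pos: [0.5548, -0.3889, 0.2277]
ee_rot: [1.0, -0.025, -0.0, 0.001]
force: [-0.0, -0.7, 1.0]
gripper_width: 0.113
grasp_force: 12.0
```

```bash
python3 go.py .5552 -.3889 .065 -.048
```

```text
t 56.33 grasp pt [ 0.5547 -0.3891  0.0637] psi -0.0493 q [-0.37  0.63 -0.06  0.   -0.89  1.89] F [-0.  -0.7  1. ] w 0.98 gf 12.0
turn [ 0.0013  0.0005 -0.0013] then shift cm [ 0.04  0.   -0.13] norm 0.14
```

Emit:
play_rows(moves=[[0.5, [0, 0, 0], [0, 0, 0]], [0.5, [0, 0, -0.5], [0, 0, 0]], [0.5, [0, 0, -1], [0, 0, 0]], [0.5, [0, 0, -1.5], [0, 0, 0]], [0.5, [0, 0, -2.5], [0, 0, 0]], [0.5, [0, 0, -3], [0, 0, 0]], [0.5, [0, 0, -3], [0, 0, 0]], [0.5, [0, 0, -1.5], [0, 0, 0.019]], [0.5, [0, 0, 0], [0, 0, 0]], [0.5, [0, 0, 0], [0, 0, 0]]], squeeze=30)

```text
t: 57.17
ee_pos: [0.5546, -0.3885, 0.359]
ee_rot: [0.999, -0.034, 0.001, 0.001]
force: [-1.2, 1.1, -0.9]
gripper_width: 0.112
grasp_force: 30.0
```

```bash
python3 go.py .4614 -.0089 .19 -.068
```

```text
t 57.17 grasp pt [ 0.5549 -0.3888  0.195 ] psi -0.0682 q [-0.37  0.5   0.08  0.   -1.15  1.87] F [-1.2  1.1 -0.9] w 0.97 gf 30.0
turn [ 0.0015 -0.0019 -0.0002] then shift cm [-11.88 -37.24   0.5 ] norm 39.1
```

Emit:
play_rows(moves=[[0.5, [-1.8, -1, 0], [0, 0, 0]], [0.5, [-2.8, -2.2, 0], [0, 0, 0]], [0.5, [-2.8, -2.2, 0], [0, 0, 0]], [0.5, [-2.8, -2.2, 0], [0, 0, 0]], [0.5, [-1.7, -3, 0], [0, 0, 0]], [0.5, [0, -3.6, 0], [0, 0, 0]], [0.5, [0, -3.6, 0], [0, 0, 0]], [0.5, [0, -3.6, 0], [0, 0, 0]], [0.5, [0, -3.6, 0], [0, 0, 0]], [0.5, [0, -3.6, 0], [0, 0, 0]]])

```text
t: 58.0
ee_pos: [0.4547, -0.0937, 0.3558]
ee_rot: [0.999, -0.034, -0.002, 0.001]
force: [1.0, 0.9, -0.1]
gripper_width: 0.116
grasp_force: 30.0
```

Emit:
play_rows(moves=[[0.5, [0, -3.6, 0], [0, 0, 0]], [0.5, [0, -2.9, 0], [0, 0, 0]], [0.5, [0, -1.5, 0], [0, 0, 0]], [0.5, [0, -0.65, 1], [0, 0, 0]], [0.5, [0, 0, 3], [0, 0, 0]], [0.5, [0, 0, 3], [0, 0, 0]], [0.5, [0, 0, 1], [0, 0, 0]], [0.5, [0, 0, 0], [0, 0, 0]], [0.5, [0, 0, 0], [0, 0, 0]], [0.5, [0, 0, 0], [0, 0, 0]]])

```text
t: 58.83
ee_pos: [0.4618, -0.009, 0.2775]
ee_rot: [0.999, -0.034, -0.0, 0.001]
force: [-0.4, 1.1, 0.1]
gripper_width: 0.112
grasp_force: 30.0
```

```bash
python3 go.py .4614 -.0089 .106 -.068
```

```text
t 58.83 grasp pt [ 0.4618 -0.0092  0.1135] psi -0.0681 q [ 0.33  0.26 -0.56  0.   -0.76  1.17] F [-0.4  1.1  0.1] w 0.97 gf 30.0
turn [ 0.0011  0.0001 -0.0001] then shift cm [-0.04 -0.01  0.75] norm 0.75
```

Emit:
play_rows(moves=[[0.5, [0, 0, 0.6], [0, 0, 0]], [0.5, [0, 0, 0.4], [0, 0, 0]], [0.5, [0, 0, 0.4], [0, 0, 0]], [0.5, [0, 0, 0.3], [0, 0, 0]], [0.5, [0, 0, 0], [0, 0, 0]]])

```text
t: 59.25
ee_pos: [0.4612, -0.0091, 0.2595]
ee_rot: [0.999, -0.034, -0.001, 0.001]
force: [0.3, -0.4, -0.5]
gripper_width: 0.11
grasp_force: 30.0
```

```bash
python3 go.py .4614 -.0089 .081 -.068
```

```text
t 59.25 grasp pt [ 0.4609 -0.0093  0.0955] psi -0.0686 q [ 0.33  0.28 -0.58  0.   -0.71  1.17] F [ 0.3 -0.4 -0.5] w 0.96 gf 30.0
turn [ 0.0015  0.0019 -0.0006] then shift cm [ 0.02 -0.02  1.45] norm 1.45
```

Emit:
play_rows(moves=[[0.5, [0, 0, 0.4], [0, 0, 0]], [0.5, [0, 0, 0.4], [0, 0, 0]], [0.5, [0, 0, 0.4], [0, 0, 0]], [0.5, [0, 0, 0.3], [0, 0, 0]], [0.5, [0, 0, 0], [0, 0, 0]]])

```text
t: 59.67
ee_pos: [0.4612, -0.0091, 0.2443]
ee_rot: [0.999, -0.034, -0.001, 0.001]
force: [-0.1, 0.4, -0.1]
gripper_width: 0.112
grasp_force: 30.0
```

```bash
python3 go.py .4614 -.0089 .081 -.068
```

```text
t 59.67 grasp pt [ 0.4608 -0.0093  0.0803] psi -0.0684 q [ 0.33  0.31 -0.59  0.   -0.67  1.17] F [-0.1  0.4 -0.1] w 0.97 gf 30.0
turn [ 0.0017  0.0023 -0.0004] then shift cm [ 0.02 -0.02 -0.07] norm 0.07
```

Emit:
play_rows(moves=[[0.5, [0, 0, 0.15], [0, 0, 0]], [0.5, [0, 0, 0.1], [0, 0, 0]], [0.5, [0, 0, 0], [0, 0, 0]]])

```text
t: 59.92
ee_pos: [0.4616, -0.009, 0.2435]
ee_rot: [0.999, -0.034, -0.0, 0.001]
force: [-3.0, 0.3, 6.1]
gripper_width: 0.113
grasp_force: 30.0
```

```bash
python3 go.py .4614 -.0089 .081 -.068
```

```text
t 59.92 grasp pt [ 0.4615 -0.0092  0.0795] psi -0.0678 q [ 0.33  0.31 -0.59  0.   -0.67  1.17] F [-3.   0.3  6.1] w 0.99 gf 30.0
turn [0.0014 0.0006 0.0002] then shift cm [-0.02 -0.01 -0.15] norm 0.15
```

The third key is seated. I'll turn it, release, and back off for a check.

Emit:
play_rows(moves=[[0.5, [0, 0, -0.12], [0, 0, 0.12]], [0.5, [0, 0, 0], [0, 0, 0.12]], [0.5, [0, 0, 0], [0, 0, 0.12]], [0.5, [0, 0, 0], [0, 0, 0.12]], [0.5, [0, 0, 0], [0, 0, 0.12]], [0.5, [0, 0, 0], [0, 0, 0.12]], [0.5, [0, 0, 0], [0, 0, 0.12]], [0.5, [0, 0, 0], [0, 0, 0.12]], [0.5, [0, 0, 0], [0, 0, 0.12]], [0.5, [0, 0, 0], [0, 0, 0.12]]])

```text
t: 60.75
ee_pos: [0.4621, -0.0087, 0.2442]
ee_rot: [0.804, -0.595, 0.001, -0.0]
force: [1.0, 0.4, -0.7]
gripper_width: 0.108
grasp_force: 30.0
```

Emit:
play_rows(moves=[[0.5, [0, 0, 0], [0, 0, 0.12]], [0.5, [0, 0, 0], [0, 0, 0.12]], [0.5, [0, 0, 0], [0, 0, 0.12]], [0.5, [0, 0, 0], [0, 0, 0.011]], [0.5, [0, 0, 0], [0, 0, 0]]])

```text
t: 61.17
ee_pos: [0.4621, -0.0087, 0.2442]
ee_rot: [-0.683, 0.73, -0.001, 0.001]
force: [1.7, 1.3, -0.5]
gripper_width: 0.115
grasp_force: 30.0
```

```bash
python3 go.py .4614 -.0089 .081 -1.639
```

```text
t 61.17 grasp pt [ 0.4624 -0.0087  0.0802] psi -1.6365 q [ 0.33  0.31 -0.59  0.   -0.67 -0.4 ] F [ 1.7  1.3 -0.5] w 1.0 gf 30.0
turn [-0.0017 -0.0001  0.0025] then shift cm [ 0.03  0.07 -0.08] norm 0.11
```

Emit:
play_rows(moves=[[0.5, [0, 0, 0.1], [0, 0, 0]], [3, [0, 0, 0], [0, 0, 0]], [3, [0, 0, 0], [0, 0, 0]], [3, [0, 0, -1.5], [0, 0, 0]], [3, [0, 0, -3], [0, 0, 0]], [3, [0, 0, -4], [0, 0, 0]], [4, [0, 0, -3], [0, 0, 0]], [4, [0, 2, 0], [0, 0, 0]], [4, [0, 2, 0], [0, 0, 0]], [4, [0, 2, 0], [0, 0, 0]]])

```text
t: 62.0
ee_pos: [0.4005, -0.0052, 0.3578]
ee_rot: [-0.682, 0.731, 0.0, -0.001]
force: [0.0, -0.5, 0.5]
gripper_width: 0.448
grasp_force: 0.0
```

```bash
python3 - <<'E'
from h import *
snap('side','s13.png');snap('top','t13.png')
print(find('key_0','side',4,.3),find('key_0','top',4,.3),find('carrier_0','side',4,.3))
t=cv2.imread('pics/t13.png')[135:235,262:362];s=cv2.imread('pics/s13.png')[170:270,235:335]
cv2.imwrite('pics/c13.png',cv2.resize(np.hstack([t,s]),None,fx=4,fy=4,interpolation=cv2.INTER_CUBIC))
E
python3 go.py .574 -.2525 .19 -1.639
```

```text
[(0.52, array([ 0.4612, -0.0131,  0.0202])), (0.5, array([0.6483, 0.1422, 0.0037])), (0.41, array([ 0.4546, -0.0913,  0.0226]))] [(0.47, array([ 0.4497, -0.1708,  0.0197])), (0.38, array([ 0.4577, -0.0895,  0.024 ]))] [(0.95, array([ 0.5098, -0.091 ,  0.042 ])), (0.74, array([ 0.5772, -0.2603,  0.0539])), (0.71, array([ 0.5095, -0.0104,  0.04  ])), (0.66, array([ 0.5009, -0.1673,  0.0386]))]
t 62.25 grasp pt [ 0.4019 -0.0051  0.1939] psi -1.6386 q [ 0.4   0.04 -0.57  0.   -0.96 -0.47] F [0.5 0.  0.3] w 3.98 gf 0.0
turn [ 0.0004 -0.0014  0.0004] then shift cm [ 23.53 -18.85   0.39] norm 30.16
```

View pics/c13.png

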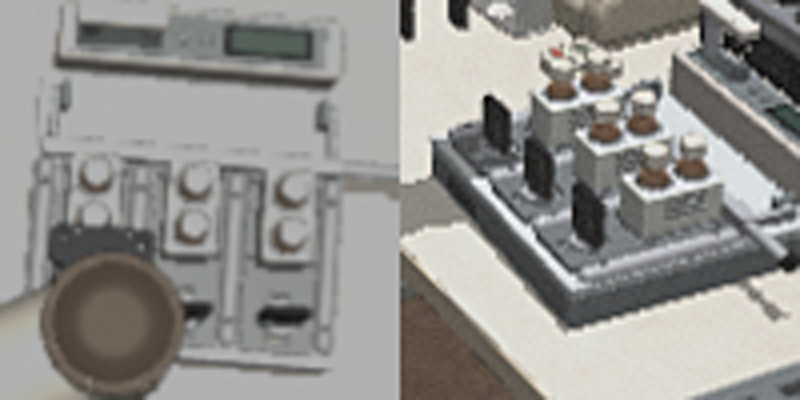

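All three keys stand crosswise (wings at (495,125), (540,168), (588,215) in the side half) and the carriers are in line. Before lifting the bar I'll check numerically how far the tab edges lie from the deck's front edge in each lane.

```bash
python3 - <<'E'
from fit import *
from scipy.ndimage import map_coordinates
d=[.5258,-.0932,-.068]
for f,cam in(('t13','top'),('t6','top'),('t11','top'),('s13','side'),('s8','side')):
    g=cv2.cvtColor(cv2.imread(f'pics/{f}.png'),cv2.COLOR_BGR2GRAY).astype(float)
    for L,y0 in((0,.08),(1,0),(2,-.08)):
        out=[]
        for side in(-1,1):
            xs=np.arange(-.118,-.082,.001)
            pr=np.mean([[map_coordinates(g,[[u[1]],[u[0]]],order=1)[0] for u in (proj(q,cam) for q in w(d,[[x,y0+dy,.045] for x in xs]))] for dy in side*np.array([.016,.019,.022,.025])],0)
            k=np.argmin(np.gradient(pr)); 
            # half-level crossing
            out.append((round(1000*xs[k],1),round(pr.max()-pr.min())))
        print(f,L,out)
E
```

```text
t13 0 [(np.float64(-94.0), 28), (np.float64(-104.0), 24)]
t13 1 [(np.float64(-114.0), 72), (np.float64(-118.0), 19)]
t13 2 [(np.float64(-115.0), 79), (np.float64(-115.0), 77)]
t6 0 [(np.float64(-100.0), 3), (np.float64(-118.0), 5)]
t6 1 [(np.float64(-114.0), 55), (np.float64(-108.0), 5)]
t6 2 [(np.float64(-115.0), 80), (np.float64(-115.0), 78)]
t11 0 [(np.float64(-116.0), 3), (np.float64(-90.0), 4)]
t11 1 [(np.float64(-98.0), 103), (np.float64(-101.0), 4)]
t11 2 [(np.float64(-98.0), 62), (np.float64(-98.0), 107)]
s13 0 [(np.float64(-100.0), 70), (np.float64(-118.0), 69)]
s13 1 [(np.float64(-102.0), 167), (np.float64(-101.0), 158)]
s13 2 [(np.float64(-102.0), 157), (np.float64(-101.0), 156)]
s8 0 [(np.float64(-100.0), 72), (np.float64(-100.0), 72)]
s8 1 [(np.float64(-102.0), 166), (np.float64(-101.0), 156)]
s8 2 [(np.float64(-102.0), 159), (np.float64(-101.0), 159)]
```

The tab edges lie at deck x −98 in lanes 1 and 2, exactly home, and lane 0 is consistent. Now I'll go to the bar's pin.

Emit:
play_rows(moves=[[4, [2, -1.6, 0], [0, 0, 0]], [4, [2.8, -2.25, 0], [0, 0, 0]], [4, [2.8, -2.25, 0], [0, 0, 0]], [4, [2.8, -2.25, 0], [0, 0, 0]], [4, [2.8, -2.25, 0], [0, 0, 0]], [4, [2.8, -2.25, 0], [0, 0, 0]], [4, [2.8, -2.25, 0], [0, 0, 0]], [4, [2.8, -2.25, 0], [0, 0, 0]], [4, [1.9, -1.5, 0], [0, 0, 0]], [4, [0, 0, 0], [0, 0, 0]]])

```text
t: 63.08
ee_pos: [0.5764, -0.2562, 0.3557]
ee_rot: [-0.681, 0.732, -0.0, -0.001]
force: [0.4, 0.1, -0.4]
gripper_width: 0.46
grasp_force: 0.0
```

Emit:
play_rows(moves=[[4, [0, 0, 0], [0, 0, 0]], [4, [0, 0, 3], [0, 0, 0]], [4, [0, 0, 3], [0, 0, 0]], [4, [0, 0, 3], [0, 0, 0]], [4, [0, 0, 2], [0, 0, 0]], [4, [0, 0, 0], [0, 0, 0]], [4, [0, 0, 0], [0, 0, 0]]])

```text
t: 63.67
ee_pos: [0.5735, -0.2517, 0.2473]
ee_rot: [-0.683, 0.73, 0.001, -0.002]
force: [-0.4, 0.3, 0.8]
gripper_width: 0.46
grasp_force: 0.0
```

```bash
python3 go.py .574 -.2525 .05 -1.639
```

```text
t 63.67 grasp pt [ 0.5729 -0.2519  0.0833] psi -1.638 q [-0.16  0.53 -0.18  0.   -0.86  0.09] F [-0.4  0.3  0.8] w 4.0 gf 0.0
turn [ 0.0035 -0.0013  0.001 ] then shift cm [ 0.08 -0.06  3.33] norm 3.33
```

Emit:
play_rows(moves=[[4, [0, -0.05, 2], [0, 0, 0]], [4, [0, 0, 1.3], [0, 0, 0]], [4, [0, 0, 0], [0, 0, 0]], [1, [0, 0, 0], [0, 0, 0]], [1, [0, 0, 0], [0, 0, 0]], [1, [0, 0, 0], [0, 0, 0]], [1, [0, 0, 0], [0, 0, 0]], [1, [0, 0, 0], [0, 0, 0]], [1, [0, 0, 0], [0, 0, 0]], [1, [0, 0, 0], [0, 0, 0]]], squeeze=10)

```text
t: 64.5
ee_pos: [0.5742, -0.2524, 0.2155]
ee_rot: [-0.682, 0.731, -0.0, -0.001]
force: [-0.2, 0.5, 2.1]
gripper_width: 0.129
grasp_force: 10.0
```

```bash
python3 go.py .574 -.2525 .05 -1.639
```

```text
t 64.5 grasp pt [ 0.5741 -0.2526  0.0515] psi -1.6392 q [-0.16  0.57 -0.21  0.   -0.79  0.09] F [-0.2  0.5  2.1] w 1.12 gf 10.0
turn [ 0.0002 -0.0013 -0.0002] then shift cm [0.02 0.01 0.15] norm 0.15
```

Pinched (11–12 mm). I'll lead the pin back up round its arc.

Emit:
play_rows(moves=[[1, [0, -0.04, -0.45], [0, 0, 0]], [1, [0, -0.08, -0.45], [0, 0, 0]], [1, [0, -0.14, -0.43], [0, 0, 0]], [1, [0, -0.17, -0.42], [0, 0, 0]], [1, [0, -0.22, -0.39], [0, 0, 0]], [1, [0, -0.25, -0.38], [0, 0, 0]], [1, [0, -0.3, -0.35], [0, 0, 0]], [1, [0, -0.32, -0.31], [0, 0, 0]], [1, [0, -0.35, -0.28], [0, 0, 0]], [1, [0, -0.38, -0.25], [0, 0, 0]]])

```text
t: 65.33
ee_pos: [0.5945, -0.2539, 0.2525]
ee_rot: [-0.682, 0.731, 0.003, -0.004]
force: [-9.1, -0.7, 1.7]
gripper_width: 0.134
grasp_force: 10.0
```

```bash
python3 go.py .574 -.2525 .05 -1.639
```

```text
t 65.33 grasp pt [ 0.5929 -0.2539  0.0885] psi -1.6399 q [-0.15  0.56 -0.12  0.   -0.9   0.08] F [-9.1 -0.7  1.7] w 1.16 gf 10.0
turn [ 0.0099 -0.0005 -0.0009] then shift cm [-0.    2.05  3.85] norm 4.36
```

Emit:
play_rows(moves=[[1, [0, -0.4, -0.21], [0, 0, 0]], [1, [0, -0.42, -0.16], [0, 0, 0]], [1, [0, -0.44, -0.12], [0, 0, 0]], [1, [0, -0.44, -0.08], [0, 0, 0]], [1, [0, -0.45, -0.02], [0, 0, 0]], [1, [0, -0.45, 0], [0, 0, 0]], [1, [0, -0.45, 0.05], [0, 0, 0]], [1, [0, -0.4, 0.08], [0, 0, 0]], [1, [0, 0, 0], [0, 0, 0]]])

```text
t: 66.08
ee_pos: [0.6315, -0.2565, 0.2593]
ee_rot: [-0.683, 0.731, -0.001, -0.001]
force: [-4.9, -0.7, 6.3]
gripper_width: 0.137
grasp_force: 10.0
```

```bash
python3 go.py .574 -.2525 .05 -1.639
```

```text
t 66.08 grasp pt [ 0.6315 -0.2569  0.0953] psi -1.6384 q [-0.15  0.6  -0.02  0.   -0.95  0.08] F [-4.9 -0.7  6.3] w 1.19 gf 10.0
turn [-0.0004 -0.0026  0.0006] then shift cm [-0.    5.76  4.53] norm 7.33
```

Emit:
play_rows(moves=[[4, [0, 0, 0], [0, 0, 0]], [4, [0, 0, 0], [0, 0, 0]], [4, [0, 0, 0], [0, 0, 0]], [4, [0, 0, -2], [0, 0, 0]], [4, [0, 0, -3], [0, 0, 0]], [4, [0, 0, -3], [0, 0, 0]], [4, [0, 0, -3], [0, 0, 0]], [4, [2.5, 3, 0], [0, 0, 0]], [4, [2.5, 3, 0], [0, 0, 0]], [4, [0, 0, 0], [0, 0, 0]]])

```text
t: 66.92
ee_pos: [0.564, -0.3041, 0.3681]
ee_rot: [-0.681, 0.732, -0.0, -0.0]
force: [0.1, 0.2, -0.2]
gripper_width: 0.459
grasp_force: 0.0
```

Emit:
play_rows(moves=[[4, [0, 0, 0], [0, 0, 0]], [4, [0, 0, 0], [0, 0, 0]], [4, [0, 0, 0], [0, 0, 0]], [4, [0, 0, 0], [0, 0, 0]]])

```text
t: 67.25
ee_pos: [0.5687, -0.3012, 0.3663]
ee_rot: [-0.683, 0.731, -0.0, -0.001]
force: [0.6, 0.6, 0.1]
gripper_width: 0.454
grasp_force: 0.0
```

```bash
python3 - <<'E'
from h import *
snap('side','s14.png');snap('top','t14.png')
print(find('bar_grip','side',2,.3),find('bar_grip','top',2,.3),find('carrier_0','top',4,.3),find('carrier_0','side',4,.3))
t=cv2.imread('pics/t14.png')[135:235,262:362];s=cv2.imread('pics/s14.png')[165:265,245:345]
cv2.imwrite('pics/c14.png',cv2.resize(np.hstack([t,s]),None,fx=4,fy=4,interpolation=cv2.INTER_CUBIC))
E
```

```text
[(0.66, array([ 0.6356, -0.2639,  0.094 ]))] [(0.65, array([ 0.6302, -0.263 ,  0.085 ]))] [(0.96, array([ 0.5075, -0.0102,  0.0378])), (0.77, array([ 0.5044, -0.0923,  0.0383]))] [(0.96, array([ 0.5093, -0.0078,  0.0437])), (0.87, array([ 0.5021, -0.1699,  0.0368])), (0.85, array([ 0.507 , -0.0913,  0.0395]))]
```

View pics/c14.png

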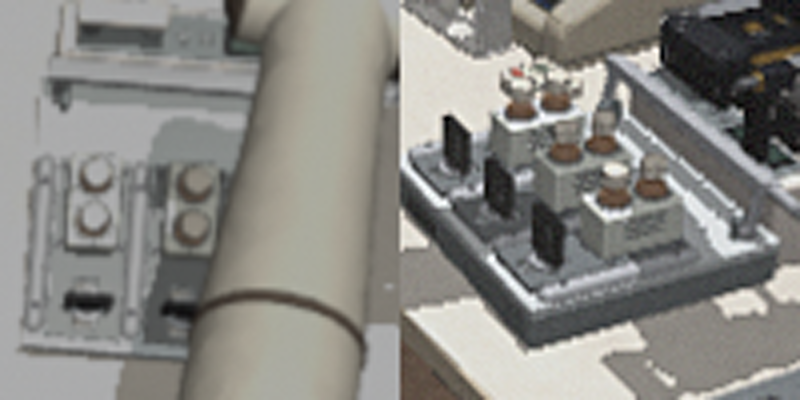

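The bar stands upright (side half, running from (620,65) to (800,190)). All carriers are in place with their keys crosswise, so I'm handing the job in.

```bash
python3 -c "
from station import ctrl
print(ctrl.finish_job())"
```

```text
the job is handed in; nothing more can be done
None
```

I loaded the sampler and handed the job in, but the hand-in returned no verdict: all three carriers are gauged against the bar and locked with crosswise T-keys, and the bar is back up past upright.

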